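# Flip the hex key and tighten the transformer's clamp screw

### The arm

A 6-joint arm with a two-finger parallel gripper is mounted at the origin on the work surface. World frame = base frame: x ahead of the robot, y to its left, z up, the work surface at z = 0. Lengths are in m, angles in rad, forces in N, time in s.
With the tool pointing down it reaches from about 0.35 to 0.875 m from the base axis. Payload 15.5 kg.
Tool frame: the origin (TCP) lies midway between the tips of the shut fingers; the grasp point (between the pads) lies 19 mm behind it (robot.grasp_offset is the distance from the TCP to the grasp point, in m); z points along the fingers, y is the line along which they close (so a half turn about z gives the same grasp; the last joint's range is limited). The gripper opens to 85 mm and grips with 20 to 120 N. Pads are 22 mm wide; open, the fingers measure 114 mm over their backs; the gripper's body (76 mm by 85 mm) begins 54 mm behind the grasp point. The pads swing forward as they close: fully open they stand 13 mm farther back than shut.
Start: joints at [1.06, 0.494, 1.345, -0, 1.302, -0.096], TCP at [0.252, 0.572, 0.193] pointing down, gripper open.
Joint ranges: [-2.91, 2.91], [-0.82, 2.16], [0.22, 2.67], [-1.22, 4.37], [0.12, 2.79], [-3.08, 3.08]. Speed limits (rad/s): [1.89, 1.89, 2.57, 3.01, 3.01, 3.01].

### API

Orientations are given as a unit quaternion [w, x, y, z].
In Python, from cell import monitor, eyes, order, robot gives the robot as it stands.
- The arm moves only by the tool drive_tool, never from a script. Its argument "motion" is a list of rows, each a list of 3 entries, a list of its own where there are three numbers: the opening in per cent of the stroke, from 0 (shut) to 100 (fully open), then the shift along the tool's x, y, z in cm, then the turn, a rotation vector about the tool's x, y, z in rad. A call has exactly 8 rows; each row shifts and turns the commanded pose from where the row before left it, along the tool's axes as they then stand; what a row does not reach is not made up. A row lasts 1/8 s, in which the tool goes at most 62.5 mm and 10.7 degrees, less where a joint would pass 70% of its speed; a pose out of reach is approached as far as the arm can. A call is refused whole if a number of a shift passes 6.25 or a number of a turn 0.188, either way. A call with a gripper value outside its range is refused whole. The fingers move at their own pace and stop on an object; "force" is the grip in N (left out, the last holds). Time passes only in rows, so rows that do not move let the fingers close, or fill a call up. It gives the time, the measured TCP pose, the force, the opening and the grip force at its end, in the units of the state.
- monitor.read_state(): the state, without advancing time (a new reading comes with each control period).
- eyes.read_camera(name): name is "side" or "top"; returns (picture, depth): 480x640x3 uint8, red, green, blue; 480x640 float32, m along the optical axis (not along the pixel's ray), 0 where there is no reading.
- eyes.calibration(name): a dict with "camera_matrix" (3x3 intrinsics, pixels), "k1" (the pictures are not rectified: a ray, as slopes to the right and down, at radius r is drawn at 1 + k1 r^2 times it, then the intrinsics apply), "extrinsics" (4x4, takes a point from camera to world coordinates). Camera axes: x right, y down, z forward; pixel columns grow to the right and rows downward; lengths in m; the calibration is good to about 2 mm. A picture is of the moment at which its call begins. calibration takes no time and is no camera call.
- order.hand_in(): hands the job in; it is judged then, once.
The state is a dict: "t": time; "q": joint angles; "joint_vel": joint speeds; "joint_torque": joint torques, N m; "tcp_pos": TCP position; "tool_rot": TCP orientation; "force": force on the tool from outside, world axes, zero at the start; "moment": the same for the moment, N m; "opening": finger opening in m; "finger_force": force on a finger pad.
Only numpy, scipy, OpenCV 4.12 (cv2) and the standard library are available. Lean on these libraries where they do the work, as an engineer would, in place of code of your own. Each camera call takes 0.05 s, during which the arm holds its last target. There are 200 camera calls.

### The job

The black hex key standing in the screw on top of the ring-shaped transformer has only been used to spin that screw down, with its long arm in the socket. Flip the key: draw it out, seat its short arm fully in the same socket and, with the long arm as lever, turn the screw clockwise (seen from above) until it comes to its stop. Let go, leaving the key seated in the screw and everything else on the bench where it is.

Things in the scene. Friction and masses are not known exactly. Their poses are not given: they have to be found in the camera images.
- hex_key: Black steel L-shaped hexagon key, 10 mm across flats, about 115 g, loose. Origin: where the arms' centre lines cross, at the rounded elbow (bend radius 12 mm). Long arm along its own -z, tip at 117 mm; short arm along its own +x, tip at 45 mm; y is square to the plane of the L and two flats of each arm face +-y. Starts upright, long arm down in the screw's socket, leaning 3 to 6 degrees to the short arm's side.
- key_short_tip (a point): centre of the end face of the key's short arm (at x = 45 mm on the key); axes as the key's. With the short arm bottomed in the socket the long arm is level, its centre line 29 mm above the top of the screw head; let go, it sags by up to 8 degrees and stays.
- key_long_tip (a point): centre of the end face of the key's long arm (at z = -117 mm on the key); axes as the key's. It starts on the bottom of the socket; pulled up 16 mm it is free. Both tips are chamfered.
- screw_socket (a point): bottom centre of the hexagon socket of the clamp screw (black steel, round head 22 mm in diameter, top 121 mm above the bench) in the middle of the transformer. Socket 16 mm deep with a chamfered mouth, play 0.4 mm and 4 degrees each side. z up the screw's axis; turns with the screw. At the start the key's x points along this x; the key fits in every 60 degrees of yaw.
- screw_top (a point): centre of the top face of the screw head, 16 mm above screw_socket; same axes. A key turned by 90 degrees in the plane of its L (short arm from level to down) fits the same socket with no other turn; its long arm then points opposite to where the short arm pointed. A tip that lands on the rim goes in after a small shift or twist.
- screw (a joint): turn of the clamp screw in rad: 0 at the start, grows clockwise seen from above, stops hard at 1.2 (69 degrees) when fully tight. It takes 0.8 N m to turn at first, 1.1 N m at the stop (11 N at 100 mm from the axis), and stays where it is left. Play and give let the pushed key run up to 0.3 rad ahead of the screw; it springs back when let go.
- chassis: open aluminium power-supply chassis, fixed, 220 (x) by 300 mm (y), deck 36 mm high, origin under its centre. At y = +60 mm the ring-shaped copper transformer, 136 mm in diameter, top with dished washer 107 mm above the bench, the screw in its axis. At y = -105 mm small cans, tops 77 mm, and a heat sink, 68 mm; a low board between. Nothing else is higher, so the long arm (150 mm) swings free.
- small_key: bystander: smaller black hex key, 6 mm, lying flat on the chassis deck
- screwdriver: bystander: red-handled screwdriver lying on the bench
- solder_reel: bystander: reel 54 mm in diameter and 48 mm high, standing on the bench
- spare_can: bystander: small black capacitor can, 35 mm in diameter and 51 mm high, standing on the bench
- morse_key: bystander: telegraph key on a black plate 130 by 90 mm
- multimeter: bystander: grey multimeter, 190 by 90 by 45 mm, lying on the bench
- parts_tray: bystander: low steel tray, 100 by 140 by 28 mm
Not all that is in view belongs to the job. Leave any green look-alike of the hex_key alone.

How it is judged:
By the outcome, as a careful person would: the job done as asked, in the order asked, and still so for the second after the job is handed in, with the robot touching nothing.
It also fails if it takes over 58 s, if anything falls off the work surface, if the arm or the gripper's body presses on something with over 40 N, if the wrist force passes 120 N, or if a joint passes its speed limit or range.

## Working session

There is one attempt and no reset: what is moved stays moved. The work goes in short steps, Python scripts to look and compute and a tool call to move; the robot and the scene stay as the last step left them, time stands still between calls to the robot, and variables do not carry over. Pictures are saved under pics/ and viewed, at most 10 in all, crops included, and the job is handed in when it is done.

Besides the shell and the picture viewer there is one more tool, called after "Emit:" as name(argument=value, ...), one argument or row to a line, values as JSON. drive_tool: Moves the arm, as the interface text tells. Its arguments: {"type":"object","properties":{"motion":{"type":"array"},"force":{"type":"number"}},"required":["motion"]}

```bash
ls; mkdir -p pics; cat > h.py <<'E'
import numpy as np, cv2
from cell import monitor, eyes, order, robot
from scipy.spatial.transform import Rotation as R
def cal(n):
    c=eyes.calibration(n); return np.array(c["camera_matrix"]),c["k1"],np.array(c["extrinsics"])
def rays(n,px):
    K,k1,T=cal(n); px=np.atleast_2d(np.asarray(px,float))
    d=np.c_[(px[:,0]-K[0,2])/K[0,0],(px[:,1]-K[1,2])/K[1,1]]; u=d.copy()
    for _ in range(8): u=d/(1+k1*(u**2).sum(1,keepdims=True))
    return T[:3,3],np.c_[u,np.ones(len(u))]@T[:3,:3].T
def onplane(n,px,z):
    o,d=rays(n,px); return o+d*((z-o[2])/d[:,2])[:,None]
def proj(n,P):
    K,k1,T=cal(n); p=(np.atleast_2d(P)-T[:3,3])@T[:3,:3]; u=p[:,:2]/p[:,2:]
    u=u*(1+k1*(u**2).sum(1,keepdims=True)); return np.c_[u[:,0]*K[0,0]+K[0,2],u[:,1]*K[1,1]+K[1,2]]
def cloud(n,depth):
    v,u=np.mgrid[:480,:640]; o,d=rays(n,np.c_[u.ravel(),v.ravel()])
    return (o+d*depth.reshape(-1,1)).reshape(480,640,3)
def shot(n,name=None):
    im,d=eyes.read_camera(n)
    if name: cv2.imwrite(f'pics/{name}.png',im[:,:,::-1])
    return im,d
E
python3 - <<'E'
from h import *
for n in('top','side'):
    im,d=shot(n,n+'0'); np.savez(n+'0.npz',im=im,d=d); K,k,T=cal(n); print(n,K[0,0],k,T.round(3))
s=monitor.read_state(); print(s,robot.grasp_offset)
E
```

```text
pics
top 562.0311976933758 -0.16920995710186534 [[ 0.02  -0.986  0.168  0.235]
 [-1.    -0.02   0.003 -0.032]
 [ 0.    -0.168 -0.986  1.46 ]
 [ 0.     0.     0.     1.   ]]
side 553.3009042511884 -0.0441973532777291 [[ 0.994 -0.076  0.073  0.376]
 [-0.105 -0.657  0.746 -0.934]
 [-0.009 -0.75  -0.662  0.949]
 [ 0.     0.     0.     1.   ]]
{'t': 0.1, 'q': array([ 1.05948195e+00,  4.94146995e-01,  1.34608425e+00,  4.73285892e-06,
        1.30249169e+00, -9.55188135e-02]), 'joint_vel': array([ 0.00047529, -0.00037494, -0.00197626,  0.00043335, -0.00060916,
        0.00093458]), 'joint_torque': array([ 1.65349018e-03, -8.83580089e+01, -3.84563255e+01, -2.48965907e-04,
        5.15372536e-03,  2.85514528e-05]), 'tcp_pos': array([0.25227165, 0.57141766, 0.19293866]), 'tool_rot': array([-1.71031190e-04,  2.06403991e-01,  9.78466695e-01, -5.38643672e-04]), 'force': array([-0.70613664, -0.3678248 ,  0.59617001]), 'moment': array([0.03292202, 0.0445149 , 0.05706197]), 'finger_force': 0.0, 'opening': 0.08532570147449718} 0.0187
```

View pics/top0.png

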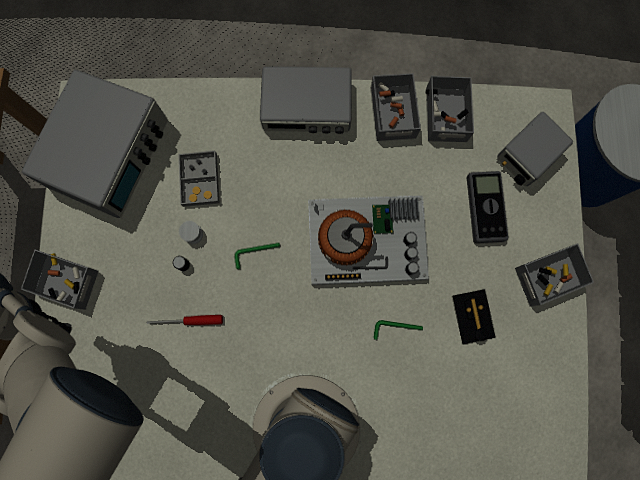

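View pics/side0.png

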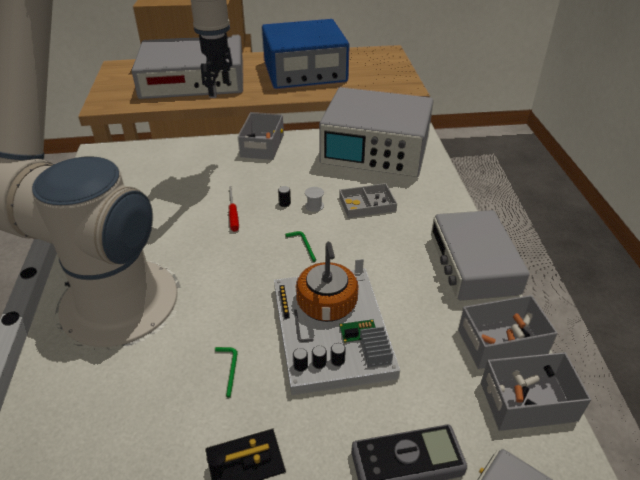

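The top view shows the ring at about (347,237), with the key's head running from there to (372,225). The side view shows the key upright at (328,240–280). Next I measure the ring and the key.

```bash
python3 - <<'E'
from h import *
big=[]
for n,(u,v) in(('top',(347,237)),('side',(328,270))):
    z=np.load(n+'0.npz'); im,d=z['im'],z['d']; P=cloud(n,d)
    hsv=cv2.cvtColor(im,cv2.COLOR_RGB2HSV)
    m=cv2.inRange(hsv,(3,120,60),(16,255,255)); box=np.zeros_like(m); box[v-45:v+50,u-45:u+45]=1; m*=box
    p=P[(m>0)&(d>0)]; p=p[p[:,2]>.098]; (c,r)=cv2.minEnclosingCircle(p[:,:2].astype(np.float32)); print(n,'ring',c,r,p[:,2].max())
    b=box.astype(bool)&(d>0); 
    q=P[b]; q=q[(q[:,2]>.11)]
    for lo,hi in((.11,.125),(.125,.15),(.15,.18),(.18,.205),(.205,.22),(.22,.24),(.24,.3)):
        s=q[(q[:,2]>=lo)&(q[:,2]<hi)]
        if len(s): print(lo,len(s),s.mean(0).round(4),s.min(0).round(3),s.max(0).round(3))
    big.append(cv2.resize(im[v-45:v+45,u-45:u+45,::-1],(400,400),interpolation=cv2.INTER_CUBIC))
cv2.imwrite('pics/crop0.png',np.hstack(big))
E
```

```text
top ring (0.4836568832397461, -0.08794399350881577) 0.06375264376401901 0.2235752501729107
0.11 284 [ 0.4795 -0.0869  0.1132] [ 0.434 -0.131  0.11 ] [ 0.526 -0.034  0.125]
0.125 13 [ 0.4808 -0.0881  0.1352] [ 0.473 -0.099  0.125] [ 0.49  -0.079  0.149]
0.15 13 [ 0.4812 -0.091   0.1645] [ 0.478 -0.096  0.152] [ 0.487 -0.087  0.178]
0.18 13 [ 0.4813 -0.0932  0.1927] [ 0.479 -0.098  0.181] [ 0.489 -0.09   0.204]
0.205 23 [ 0.4833 -0.1069  0.2165] [ 0.48  -0.137  0.205] [ 0.49  -0.092  0.22 ]
0.22 82 [ 0.4853 -0.1192  0.2236] [ 0.479 -0.143  0.22 ] [ 0.492 -0.096  0.23 ]
side ring (0.4817722737789154, -0.09244395792484283) 0.06504473090171814 0.16294239695620838
0.11 233 [ 0.4823 -0.0933  0.1134] [ 0.439 -0.134  0.11 ] [ 0.524 -0.047  0.125]
0.125 42 [ 0.4819 -0.0942  0.1366] [ 0.472 -0.099  0.125] [ 0.491 -0.091  0.15 ]
0.15 49 [ 0.4813 -0.0971  0.1655] [ 0.477 -0.102  0.151] [ 0.486 -0.092  0.18 ]
0.18 27 [ 0.4794 -0.0986  0.1926] [ 0.477 -0.104  0.183] [ 0.483 -0.094  0.205]
0.205 19 [ 0.4824 -0.1262  0.2151] [ 0.477 -0.144  0.206] [ 0.489 -0.094  0.22 ]
0.22 84 [ 0.4835 -0.1241  0.224 ] [ 0.478 -0.145  0.22 ] [ 0.49  -0.098  0.229]
```

View pics/crop0.png

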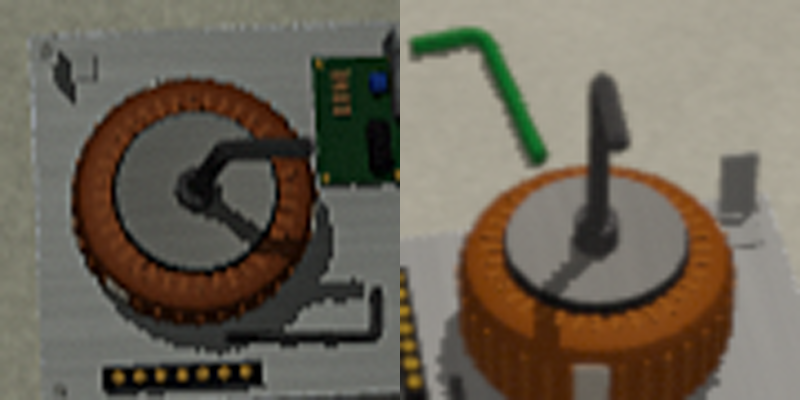

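The crops show the key leaning, with its short arm pointing to −y and slightly +x. The small key lies on the deck, clear of it. I'll refine the axis and yaw, then plan.

```bash
cat >> h.py <<'E'
def pose():
    s=monitor.read_state(); q=s['tool_rot']; return s,np.array(s['tcp_pos']),R.from_quat([q[1],q[2],q[3],q[0]])
def rows(p,Rm,pt,Rt,n):
    """identical rows (shift cm, turn rad) taking pose p,Rm to pt,Rt in n rows"""
    w=(Rm.inv()*Rt).as_rotvec()/n; S=sum(R.from_rotvec(w*k).as_matrix() for k in range(n))
    return (np.linalg.solve(S,Rm.inv().apply(np.array(pt)-p))*100).round(3),w.round(4)
def axes(z,y):
    z=np.array(z,float);z/=np.linalg.norm(z);y=np.array(y,float);y-=z*(y@z);y/=np.linalg.norm(y)
    return R.from_matrix(np.c_[np.cross(y,z),y,z])
E
python3 - <<'E'
from h import *
A={}
for n,(u,v) in(('top',(347,237)),('side',(328,270))):
    z=np.load(n+'0.npz'); im,d=z['im'],z['d']; P=cloud(n,d)
    b=np.zeros(d.shape,bool); b[v-50:v+50,u-50:u+50]=1; b&=d>0
    m=b&(P[...,2]>.212)&(P[...,1]<-.105)
    ys,xs=np.nonzero(m); q=onplane(n,np.c_[xs,ys],.2245 if n=='top' else .222)
    l=cv2.fitLine(q[:,:2].astype(np.float32),cv2.DIST_L2,0,.01,.01).ravel(); print(n,'arm dir',np.degrees(np.arctan2(l[1],l[0])),'pt',l[2:],q[:,:2].min(0),q[:,:2].max(0))
    # washer: grey disc inside the copper ring: ellipse of copper's inner edge
    hsv=cv2.cvtColor(im,cv2.COLOR_RGB2HSV); c=((cv2.inRange(hsv,(3,120,40),(16,255,255))>0)&b).astype(np.uint8)
    cs,h=cv2.findContours(c,cv2.RETR_CCOMP,cv2.CHAIN_APPROX_NONE)
    o=max(cs,key=cv2.contourArea)
    grey=(b&(P[...,2]>.1)&(P[...,2]<.116)&(hsv[...,1]<70)).astype(np.uint8)
    ys,xs=np.nonzero(grey); g=onplane(n,np.c_[xs,ys],.107); (cc,r)=cv2.minEnclosingCircle(g[:,:2].astype(np.float32)); print('washer',cc,r)
    m=b&(P[...,2]>.135)&(P[...,2]<.205); q=P[m]; 
    for k in(0,1):
        f=np.polyfit(q[:,2],q[:,k],1); print('xy'[k],'at .121,.162,.222',np.polyval(f,[.105,.121,.162,.222]).round(4),'lean',np.degrees(np.arctan(f[0])))
E
```

```text
top arm dir -86.51575 pt [ 0.48518515 -0.12422411] [ 0.4788637  -0.14287123] [ 0.4909052  -0.10470285]
washer (0.4905870854854584, -0.08463577181100845) 0.05470379814505577
x at .121,.162,.222 [0.48   0.4803 0.481  0.482 ] lean 0.9827731942587653
y at .121,.162,.222 [-0.0864 -0.0876 -0.0907 -0.0951] lean -4.239497171576689
side arm dir -87.6733 pt [ 0.48387215 -0.12617826] [ 0.47772478 -0.15110796] [ 0.48972651 -0.10018264]
washer (0.4826429784297943, -0.08899834752082825) 0.04644910991191864
x at .121,.162,.222 [0.484  0.4832 0.4812 0.4782] lean -2.828804620272743
y at .121,.162,.222 [-0.0923 -0.0935 -0.0966 -0.101 ] lean -4.286687594679074
```

Emit:
drive_tool(
  motion=[
    [60,[0,0,-2],[0,0,0]],
    [60,[0,0,-2],[0,0,0]],
    [60,[0,0,-2],[0,0,0]],
    [60,[0,0,-2],[0,0,0]],
    [60,[0,0,-1],[0,0,0]],
    [60,[0,0,0],[0,0,0.18]],
    [60,[0,0,0],[0,0,0.18]],
    [60,[0,0,0],[0,0,0.18]],
  ],
)

```text
t: 1.1
tcp_pos: [0.2523, 0.5715, 0.2828]
tool_rot: [-0.0, 0.463, 0.887, -0.001]
force: [-0.2, 0.1, 0.4]
opening: 0.0513
finger_force: 0.0
```

```bash
cat >> h.py <<'E'
yaw=np.radians(-87); xk=np.array([np.cos(yaw),np.sin(yaw),0]); yk=np.array([-xk[1],xk[0],0]); Z=np.array([0,0,1.])
def tool(tilt): t=np.radians(tilt); return axes(np.sin(t)*xk-np.cos(t)*Z,yk)
G=np.array([.4825,-.0925,.162])
E
python3 - <<'E'
from h import *
s,p,Rm=pose(); R1=tool(60); z=R1.as_matrix()[:,2]; T1=G+(.0187-.10)*z
print(T1,rows(p,Rm,T1+[0,0.03,.03],R1,16), s['q'])
E
```

```text
[ 0.47881514 -0.02218863  0.20265   ] (array([-3.394,  0.156,  2.179]), array([ 0.0182, -0.0636,  0.0315])) [ 1.05952588e+00  4.26503439e-01  1.21308642e+00 -5.09088395e-06
  1.50311512e+00  4.50439736e-01]
```

```bash
python3 - <<'E'
from h import *
s,p,Rm=pose(); R1=tool(60); z=R1.as_matrix()[:,2]; T1=G+(.0187-.10)*z+[0,.03,.03]
print(T1,rows(p,Rm,T1,Rm,10)[0],rows(p,Rm,p,R1,8)[1])
E
```

```text
[0.47881514 0.00781137 0.23265   ] [-5.919 -1.367  0.506] [ 0.0363 -0.1273  0.0631]
```

Emit:
drive_tool(
  motion=[
    [40,[-5.9,-1.35,0.5],[0,0,0]],
    [40,[-5.9,-1.35,0.5],[0,0,0]],
    [40,[-5.9,-1.35,0.5],[0,0,0]],
    [40,[-5.9,-1.35,0.5],[0,0,0]],
    [40,[-5.9,-1.35,0.5],[0,0,0]],
    [40,[-5.9,-1.35,0.5],[0,0,0]],
    [40,[-5.9,-1.35,0.5],[0,0,0]],
    [40,[-5.9,-1.35,0.5],[0,0,0]],
  ],
)

```text
t: 2.1
tcp_pos: [0.4368, 0.122, 0.2431]
tool_rot: [-0.0, 0.46, 0.888, -0.0]
force: [0.7, 0.5, -0.2]
opening: 0.0339
finger_force: 0.0
```

Emit:
drive_tool(
  motion=[
    [40,[0,0,0],[0.036,-0.127,0.063]],
    [40,[0,0,0],[0.036,-0.127,0.063]],
    [40,[0,0,0],[0.036,-0.127,0.063]],
    [40,[0,0,0],[0.036,-0.127,0.063]],
    [40,[0,0,0],[0.036,-0.127,0.063]],
    [40,[0,0,0],[0.036,-0.127,0.063]],
    [40,[0,0,0],[0.036,-0.127,0.063]],
    [40,[0,0,0],[0.036,-0.127,0.063]],
  ],
)

```text
t: 3.1
tcp_pos: [0.4365, 0.1243, 0.2433]
tool_rot: [0.365, 0.594, 0.63, -0.342]
force: [0.7, -0.4, -0.0]
opening: 0.034
finger_force: 0.0
```

```bash
python3 - <<'E'
from h import *
s,p,Rm=pose(); R1=tool(60); z=R1.as_matrix()[:,2]; T1=G+(.0187-.07)*z
print(s['q'],p,'err deg',np.degrees((Rm.inv()*R1).magnitude()),'to pre',T1,rows(p,Rm,T1,R1,8))
E
```

```text
[ 0.72267285  0.62952993  1.52150311 -0.76670216  1.74303277  0.84031983] [0.43647312 0.12434831 0.24330761] err deg 0.43252764742929056 to pre [ 0.48017487 -0.04813378  0.18765   ] (array([-0.488,  0.423,  2.239]), array([0.0009, 0.0001, 0.0001]))
```

Emit:
drive_tool(
  motion=[
    [40,[-0.49,0.42,2.24],[0.001,0,0]],
    [40,[-0.49,0.42,2.24],[0.001,0,0]],
    [40,[-0.49,0.42,2.24],[0.001,0,0]],
    [40,[-0.49,0.42,2.24],[0.001,0,0]],
    [40,[-0.49,0.42,2.24],[0.001,0,0]],
    [40,[-0.49,0.42,2.24],[0.001,0,0]],
    [40,[-0.49,0.42,2.24],[0.001,0,0]],
    [40,[-0.49,0.42,2.24],[0.001,0,0]],
  ],
)

```text
t: 4.1
tcp_pos: [0.48, -0.0492, 0.1865]
tool_rot: [0.361, 0.596, 0.63, -0.344]
force: [0.8, 0.1, 1.1]
opening: 0.0343
finger_force: 0.0
```

```bash
python3 - <<'E'
from h import *
s,p,Rm=pose(); R1=tool(60); z=R1.as_matrix()[:,2]; T1=G+.0187*z
print(s['q'],p,'err deg',np.degrees((Rm.inv()*R1).magnitude()),'to grasp',T1,rows(p,Rm,T1,R1,5))
ims=[]
for n,(u,v) in(('top',(347,225)),('side',(328,255))):
    im,d=shot(n); ims.append(cv2.resize(im[v-50:v+50,u-50:u+50,::-1],(400,400),interpolation=cv2.INTER_CUBIC))
cv2.imwrite('pics/pre.png',np.hstack(ims))
E
```

```text
[ 0.42092658  0.64080797  1.74544705 -0.95321452  1.41780527  0.86354698] [ 0.47999848 -0.04919197  0.1865449 ] err deg 0.29473587274862684 to grasp [ 0.48334756 -0.10867248  0.15265   ] (array([-0.012,  0.005,  1.371]), array([-0.0002, -0.0008,  0.0007]))
```

View pics/pre.png

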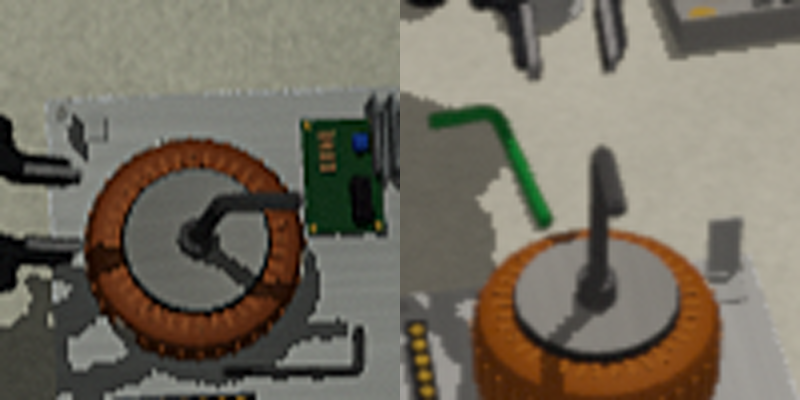

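Top crop: finger tips at about (80,170) and (80,250), key stem from (195,240) to (215,205). Side crop: fingers sit behind the key, with tips at (535,75) and (610,65). The centring looks slightly off in x, so I'll measure the tips against the stem in the same camera.

```bash
python3 - <<'E'
from h import *
s,p,Rm=pose()
for n in('top','side'):
    im,d=shot(n); P=cloud(n,d); q=P[(d>0)]; t=Rm.inv().apply(q-p)*1000
    m=(abs(t[:,1])<40)&(abs(t[:,0])<14)&(t[:,2]>-45)&(t[:,2]<15)
    for sg in(1,-1):
        f=t[m&(t[:,1]*sg>3)]; print(n,'finger',sg,len(f),f.min(0).round(1),f.max(0).round(1), f[f[:,2]>f[:,2].max()-15].mean(0).round(1))
    # stem in tool coords
    k=(q[:,2]>.14)&(q[:,2]<.205)&(abs(q[:,0]-.482)<.02)&(abs(q[:,1]+.095)<.02); f=t[k]; print('stem',len(f),f.mean(0).round(1),np.percentile(f,[2,98],axis=0).round(1).tolist(), q[k].mean(0))
E
```

```text
top finger 1 11 [-12.   18.3 -44.1] [ 11.4  23.8 -39.2] [ -2.8  19.8 -41.9]
top finger -1 4 [-10.6 -23.5 -43.7] [ -3.9 -17.6 -41.6] [ -8.5 -20.8 -42.4]
stem 28 [-8.2 -0.4 43.2] [[-31.5, -3.4, 30.5], [19.3, 5.9, 56.0]] [ 0.4811515  -0.09148957  0.17179672]
side finger 1 16 [-11.8  15.8 -44.6] [  7.6  22.8 -39.3] [ -4.2  19.  -41.7]
side finger -1 15 [-11.1 -25.2 -44.4] [  7.2 -18.8 -39.1] [ -4.3 -21.8 -41.7]
stem 91 [-8.6 -1.  49.3] [[-35.5, -4.5, 34.0], [16.5, 4.3, 61.8]] [ 0.48081302 -0.09697419  0.16914376]
```

```bash
python3 - <<'E'
from h import *
s,p,Rm=pose(); z=Rm.as_matrix()[:,2]; print(p,z)
ims=[]
for n,(u,v) in(('top',(325,220)),('side',(328,245))):
    im,d=shot(n); c=cv2.resize(im[v-50:v+50,u-50:u+50,::-1],(400,400),interpolation=cv2.INTER_CUBIC)
    for k,col in((0,(0,0,255)),(-.0187,(0,255,0)),(-.04,(255,0,0))):
        a=(proj(n,p+k*z)[0]-[u-50,v-50])*4+2; cv2.circle(c,tuple(int(i) for i in a),3,col,-1)
    ims.append(c)
cv2.imwrite('pics/pre2.png',np.hstack(ims))
E
```

```text
[ 0.47972759 -0.04846559  0.18699441] [ 0.04360841 -0.86309983 -0.50314709]
```

View pics/pre2.png

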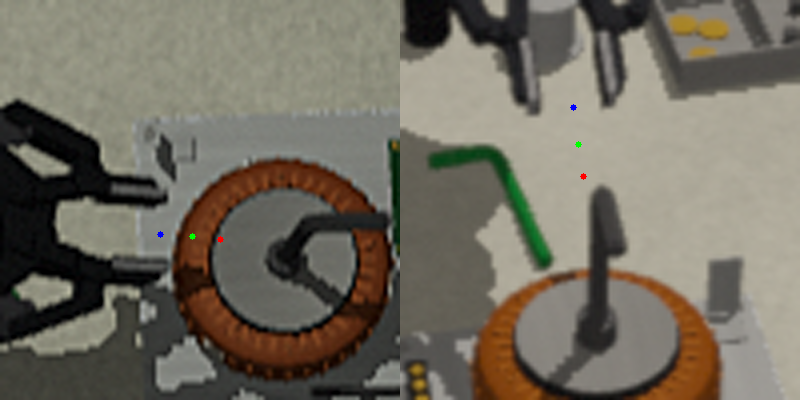

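The tips lie on the tool axis and are well centred on the stem. However, they appear about 39 mm behind the reported TCP, which is more than I expected. I'll advance to the planned pose and check again before closing.

Emit:
drive_tool(
  motion=[
    [40,[0,0,1.15],[0,0,0]],
    [40,[0,0,1.15],[0,0,0]],
    [40,[0,0,1.15],[0,0,0]],
    [40,[0,0,1.15],[0,0,0]],
    [40,[0,0,1.15],[0,0,0]],
    [40,[0,0,1.15],[0,0,0]],
    [40,[0,0,0],[0,0,0]],
    [40,[0,0,0],[0,0,0]],
  ],
)

```text
t: 5.4
tcp_pos: [0.4831, -0.108, 0.1525]
tool_rot: [0.361, 0.596, 0.629, -0.344]
force: [-0.6, -0.2, 0.7]
opening: 0.0342
finger_force: 0.0
```

```bash
python3 - <<'E'
from h import *
s,p,Rm=pose(); print(p,s['force'],s['q'])
z=Rm.as_matrix()[:,2]; ims=[]
for n,(u,v) in(('top',(340,225)),('side',(328,255))):
    im,d=shot(n); P=cloud(n,d); q=P[d>0]; t=Rm.inv().apply(q-p)*1000
    m=(abs(t[:,1])>10)&(abs(t[:,1])<30)&(abs(t[:,0])<14)&(t[:,2]>-60)&(t[:,2]<25)
    for sg in(1,-1):
        f=t[m&(t[:,1]*sg>0)]; print(n,sg,len(f),np.percentile(f,[2,50,98],axis=0).round(1).tolist())
    c=cv2.resize(im[v-50:v+50,u-50:u+50,::-1],(400,400),interpolation=cv2.INTER_CUBIC)
    for k,col in((0,(0,0,255)),(-.0187,(0,255,0)),(-.04,(255,0,0))):
        a=(proj(n,p+k*z)[0]-[u-50,v-50])*4+2; cv2.circle(c,tuple(int(i) for i in a),3,col,-1)
    ims.append(c)
cv2.imwrite('pics/near.png',np.hstack(ims))
E
```

```text
[ 0.48314005 -0.10796637  0.15253052] [-0.56546258 -0.24770807  0.72953289] [ 0.31374621  0.6827934   1.82334608 -1.04981629  1.295368    0.92984272]
top 1 34 [[-12.2, 17.7, -58.6], [-7.7, 19.8, -49.2], [6.2, 28.8, -39.9]]
top -1 37 [[-12.9, -29.6, -58.3], [-8.5, -23.0, -51.1], [0.9, -17.0, -41.1]]
side 1 69 [[-12.8, 15.9, -59.6], [-7.6, 21.1, -50.5], [4.0, 29.2, -39.2]]
side -1 58 [[-13.1, -29.8, -59.7], [-8.3, -24.1, -47.1], [4.7, -18.5, -39.0]]
```

View pics/near.png

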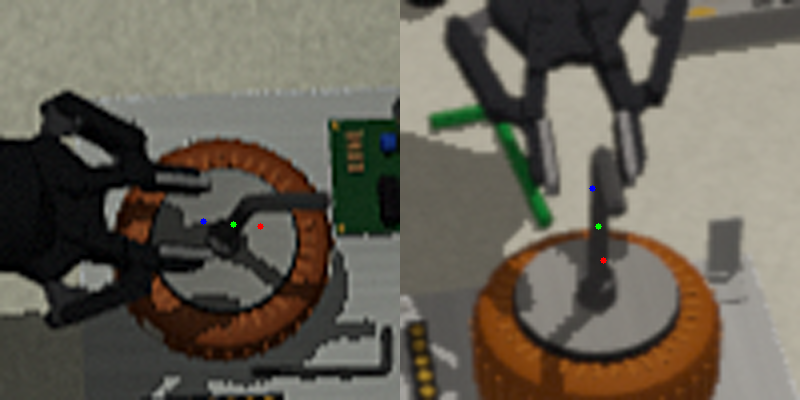

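Top crop: tips at (208,185) and (208,258), stem at (232,225). The tips are still about 20 mm short of the stem. I'll advance 34 mm more and close gently.

Emit:
drive_tool(
  motion=[
    [40,[0,0,0.85],[0,0,0]],
    [40,[0,0,0.85],[0,0,0]],
    [40,[0,0,0.85],[0,0,0]],
    [40,[0,0,0.85],[0,0,0]],
    [0,[0,0,0],[0,0,0]],
    [0,[0,0,0],[0,0,0]],
    [0,[0,0,0],[0,0,0]],
    [0,[0,0,0],[0,0,0]],
  ],
  force=60,
)

```text
t: 6.5
tcp_pos: [0.4848, -0.1372, 0.1354]
tool_rot: [0.361, 0.596, 0.63, -0.344]
force: [2.3, -0.8, -2.4]
opening: 0.0086
finger_force: 58.5
```

```bash
python3 - <<'E'
from h import *
s,p,Rm=pose(); print(p,s['force'],s['moment'],s['opening'],s['finger_force'],s['q'])
ims=[]
for n,(u,v) in(('top',(340,225)),('side',(328,255))):
    im,d=shot(n); P=cloud(n,d); q=P[d>0]; t=Rm.inv().apply(q-p)*1000
    m=(abs(t[:,1])<14)&(abs(t[:,0])<14)&(t[:,2]>-80)&(t[:,2]<25); f=t[m]; print(n,len(f),np.percentile(f,[2,50,98],axis=0).round(1).tolist())
    ims.append(cv2.resize(im[v-50:v+50,u-50:u+50,::-1],(400,400),interpolation=cv2.INTER_CUBIC))
cv2.imwrite('pics/grip.png',np.hstack(ims))
E
```

```text
[ 0.48484733 -0.13720334  0.13539579] [ 2.31919048 -0.8317203  -2.35368206] [ 0.48696065 -0.27827383  0.32569727] 0.008563945229643204 58.48972499370575 [ 0.25725332  0.70897219  1.8550527  -1.10787156  1.2392022   0.96746644]
top 111 [[-12.9, -13.6, -78.4], [-9.7, -4.9, -63.4], [7.7, 12.7, -38.8]]
side 173 [[-13.7, -13.3, -77.4], [-9.0, -5.2, -49.1], [12.6, 13.0, -37.4]]
```

View pics/grip.png

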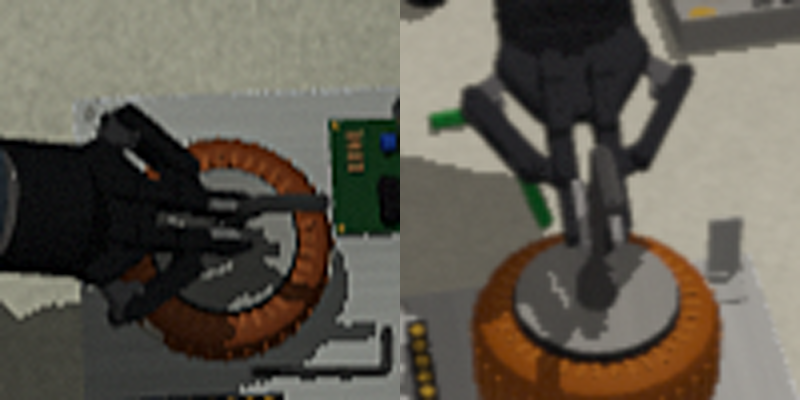

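Grip crops: both fingers clasp the stem, and the short arm runs to (325,203) in the top crop. Next I lift along the key's axis.

```bash
cat >> h.py <<'E'
A=np.array([.4825,-.0895,.121])
E
python3 - <<'E'
from h import *
s,p,Rm=pose(); l=np.radians(4.3); up=np.sin(l)*xk+np.cos(l)*Z
E=G+up*(.2217-.162)/np.cos(l); RK=R.from_matrix(np.c_[np.cos(l)*xk-np.sin(l)*Z,yk,up])
rel=(Rm.inv().apply(E-p),(Rm.inv()*RK).as_quat()); np.savez('rel.npz',e=rel[0],q=rel[1])
print('elbow in tool',rel[0],'lift dir',Rm.inv().apply(up), 'E',E, 'yerr',Rm.inv().apply(yk))
E
```

```text
elbow in tool [-0.05429362 -0.00010298 -0.07826527] lift dir [-0.89943884 -0.00228396 -0.43704069] E [ 0.48273493 -0.09698271  0.2217    ] yerr [-2.41111327e-03  9.99997058e-01 -2.63834853e-04]
```

Emit:
drive_tool(
  motion=[
    [0,[-0.36,0,-0.175],[0,0,0]],
    [0,[-0.54,0,-0.26],[0,0,0]],
    [0,[-0.9,0,-0.44],[0,0,0]],
    [0,[-1.08,0,-0.53],[0,0,0]],
    [0,[-1.08,0,-0.53],[0,0,0]],
    [0,[-1.08,0,-0.53],[0,0,0]],
    [0,[-1.08,0,-0.53],[0,0,0]],
    [0,[-1.08,0,-0.53],[0,0,0]],
  ],
)

```text
t: 7.6
tcp_pos: [0.4851, -0.1432, 0.2161]
tool_rot: [0.361, 0.596, 0.629, -0.344]
force: [0.1, 0.4, -1.0]
opening: 0.0085
finger_force: 58.8
```

```bash
cat >> h.py <<'E'
def keypose():
    s,p,Rm=pose(); r=np.load('rel.npz'); return s,p,Rm,p+Rm.apply(r['e']),Rm*R.from_quat(r['q'])
E
python3 - <<'E'
from h import *
s,p,Rm,E,RK=keypose(); print(s['force'],s['moment'],s['opening'],E)
ims=[]
for n,(u,v) in(('top',(345,220)),('side',(328,225))):
    im,d=shot(n); P=cloud(n,d); q=P[d>0]; k=RK.inv().apply(q-E)*1000
    a=k[(k[:,0]>18)&(k[:,0]<52)&(abs(k[:,1])<9)&(abs(k[:,2])<14)]; 
    print(n,'short arm',len(a),a.mean(0).round(1),a.min(0).round(1),a.max(0).round(1),'slope z/x',np.polyfit(a[:,0],a[:,2],1)[0].round(3),'y/x',np.polyfit(a[:,0],a[:,1],1)[0].round(3))
    b=k[(k[:,2]<-75)&(k[:,2]>-125)&(abs(k[:,1])<12)&(abs(k[:,0])<12)]
    if len(b): print('long end',len(b),b.mean(0).round(1),b.min(0).round(1),b.max(0).round(1),np.polyfit(b[:,2],b[:,0],1)[0].round(3),np.polyfit(b[:,2],b[:,1],1)[0].round(3))
    c=cv2.resize(im[v-50:v+50,u-50:u+50,::-1],(400,400),interpolation=cv2.INTER_CUBIC)
    for pt,col in(([0,0,0],(0,0,255)),([.045,0,0],(0,255,0)),([0,0,-.117],(255,0,0))):
        x=(proj(n,E+RK.apply(pt))[0]-[u-50,v-50])*4+2; cv2.circle(c,tuple(int(i) for i in x),3,col,-1)
    ims.append(c)
cv2.imwrite('pics/lift.png',np.hstack(ims))
E
```

```text
[ 0.05425185  0.35663934 -0.98212865] [ 5.74556001e-01 -5.48339140e-04 -3.28328123e-02] 0.008532840641115326 [ 0.4830402  -0.10290922  0.30245042]
top short arm 65 [32.1 -1.4  3.9] [18.5 -6.2 -0. ] [46.   3.9  9.2] slope z/x -0.009 y/x -0.011
side short arm 77 [34.8 -0.7  4.1] [18.2 -5.6 -3. ] [46.8  4.9  8.5] slope z/x -0.089 y/x 0.018
long end 70 [  3.1  -1.  -94.6] [  -2.6   -6.2 -113.4] [  7.1   5.5 -75.8] 0.025 0.033
```

View pics/lift.png

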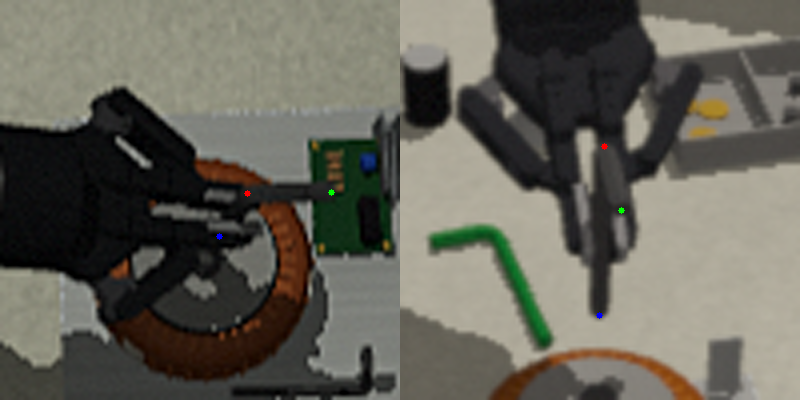

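The lift crops show the modelled elbow, short tip and long tip (red, green, blue) landing on the real key, so the grasp model is good. Next is the flip, staying high.

```bash
cat >> h.py <<'E'
def plan(Et,RKt,n):
    s,p,Rm,E,RK=keypose(); D=RKt*RK.inv(); return rows(p,Rm,Et+D.apply(p-E),D*Rm,n)
RKT=R.from_matrix(np.c_[-Z,yk,xk])
E
python3 - <<'E'
from h import *
s,p,Rm,E,RK=keypose()
sh,w=plan(np.array([A[0],A[1],.25]),RKT,16); print(sh,w)
r=np.load('rel.npz'); P,Q=p.copy(),Rm
for i in range(16):
    P=P+Q.apply(sh/100); Q=Q*R.from_rotvec(w); e=P+Q.apply(r['e']); k=Q*R.from_quat(r['q'])
    if i%3==0 or i==15: print(i,e.round(3),(e+k.apply([0,0,-.117])).round(3),(e+k.apply([.045,0,0])).round(3),P.round(3))
E
```

```text
[ 0.915  0.001 -0.23 ] [-0.0001  0.0935 -0.0001]
0 [ 0.483 -0.105  0.299] [ 0.482 -0.085  0.184] [ 0.486 -0.149  0.292] [ 0.485 -0.137  0.21 ]
3 [ 0.484 -0.107  0.289] [ 0.481 -0.057  0.183] [ 0.486 -0.148  0.269] [ 0.484 -0.113  0.194]
6 [ 0.484 -0.107  0.277] [ 0.48  -0.029  0.19 ] [ 0.485 -0.141  0.247] [ 0.482 -0.087  0.184]
9 [ 0.483 -0.104  0.267] [ 0.478 -0.005  0.205] [ 0.485 -0.128  0.229] [ 0.481 -0.059  0.183]
12 [ 0.483 -0.098  0.257] [0.477 0.014 0.225] [ 0.484 -0.11   0.214] [ 0.48  -0.031  0.19 ]
15 [ 0.483 -0.09   0.25 ] [0.476 0.027 0.25 ] [ 0.483 -0.09   0.205] [ 0.478 -0.007  0.203]
```

Emit:
drive_tool(
  motion=[
    [0,[0.915,0,-0.23],[0,0.0935,0]],
    [0,[0.915,0,-0.23],[0,0.0935,0]],
    [0,[0.915,0,-0.23],[0,0.0935,0]],
    [0,[0.915,0,-0.23],[0,0.0935,0]],
    [0,[0.915,0,-0.23],[0,0.0935,0]],
    [0,[0.915,0,-0.23],[0,0.0935,0]],
    [0,[0.915,0,-0.23],[0,0.0935,0]],
    [0,[0.915,0,-0.23],[0,0.0935,0]],
  ],
)

```text
t: 8.7
tcp_pos: [0.4814, -0.077, 0.1817]
tool_rot: [0.105, 0.681, 0.718, -0.101]
force: [-0.4, 0.9, -1.7]
opening: 0.0087
finger_force: 58.7
```

Emit:
drive_tool(
  motion=[
    [0,[0.915,0,-0.23],[0,0.0935,0]],
    [0,[0.915,0,-0.23],[0,0.0935,0]],
    [0,[0.915,0,-0.23],[0,0.0935,0]],
    [0,[0.915,0,-0.23],[0,0.0935,0]],
    [0,[0.915,0,-0.23],[0,0.0935,0]],
    [0,[0.915,0,-0.23],[0,0.0935,0]],
    [0,[0.915,0,-0.23],[0,0.0935,0]],
    [0,[0.915,0,-0.23],[0,0.0935,0]],
  ],
)

```text
t: 9.7
tcp_pos: [0.4776, -0.0064, 0.2022]
tool_rot: [-0.165, 0.671, 0.707, 0.154]
force: [-0.1, 0.4, -1.6]
opening: 0.009
finger_force: 58.7
```

```bash
python3 - <<'E'
from h import *
s,p,Rm,E,RK=keypose(); print(s['force'],s['opening'],s['q'].round(2),'E',E,'errdeg',np.degrees((RK.inv()*RKT).as_rotvec()).round(2))
ims=[]
for n,(u,v) in(('top',(345,220)),('side',(328,245))):
    im,d=shot(n); P=cloud(n,d); q=P[d>0]; k=RK.inv().apply(q-E)*1000
    a=k[(k[:,0]>16)&(k[:,0]<52)&(abs(k[:,1])<10)&(abs(k[:,2])<12)]
    if len(a): print(n,'short arm',len(a),a.mean(0).round(1),a.min(0).round(1),a.max(0).round(1),'z/x',np.polyfit(a[:,0],a[:,2],1)[0].round(3),'y/x',np.polyfit(a[:,0],a[:,1],1)[0].round(3))
    b=k[(k[:,2]<-75)&(k[:,2]>-125)&(abs(k[:,1])<12)&(abs(k[:,0])<12)]
    if len(b): print('long end',len(b),b.mean(0).round(1),b.min(0).round(1),b.max(0).round(1),np.polyfit(b[:,2],b[:,0],1)[0].round(3))
    # screw head top
    h=q[(q[:,2]>.117)&(q[:,2]<.128)&(np.hypot(*(q[:,:2]-A[:2]).T)<.02)]
    if len(h): print('head',len(h),h.mean(0).round(4),h.min(0).round(4),h.max(0).round(4))
    c=cv2.resize(im[v-50:v+50,u-50:u+50,::-1],(400,400),interpolation=cv2.INTER_CUBIC)
    for pt,col in((E,(0,0,255)),(E+RK.apply([.045,0,0]),(0,255,0)),(E+RK.apply([0,0,-.117]),(255,0,0)),(A,(0,255,255))):
        x=(proj(n,pt)[0]-[u-50,v-50])*4+2; cv2.circle(c,tuple(int(i) for i in x),2,col,-1)
    ims.append(c)
cv2.imwrite('pics/flip.png',np.hstack(ims))
E
```

```text
[-0.05175882  0.38634356 -1.59489785] 0.008973749008671424 [-0.45  0.38  1.65  0.4   1.37 -0.64] E [ 0.482066   -0.08948015  0.24857138] errdeg [-0.09 -0.19  0.22]
long end 94 [ -4.7   0.4 -95.9] [ -11.2   -4.4 -115.9] [  1.1   5.6 -76.3] 0.019
side short arm 62 [30.1 -1.3  2.6] [16.7 -5.9 -5.5] [43.8  4.3  6.5] z/x -0.022 y/x -0.006
head 64 [ 0.4816 -0.0901  0.121 ] [ 0.4713 -0.1008  0.1174] [ 0.4919 -0.0767  0.1246]
```

View pics/flip.png

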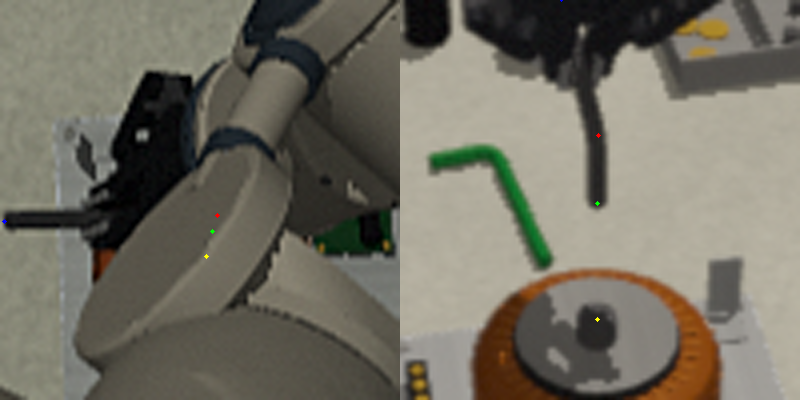

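Side crop: the short arm points straight down with its tip at (597,205), above the screw head at (597,318). I'll descend close to the head and then measure the tip against it laterally.

```bash
python3 - <<'E'
from h import *
print(plan(np.array([.4827,A[1],.173]),RKT,8))
E
```

```text
(array([-0.403,  0.01 ,  0.849]), array([-0.0004, -0.0003, -0.0006]))
```

Emit:
drive_tool(
  motion=[
    [0,[-0.4,0.01,0.85],[0,0,-0.001]],
    [0,[-0.4,0.01,0.85],[0,0,-0.001]],
    [0,[-0.4,0.01,0.85],[0,0,-0.001]],
    [0,[-0.4,0.01,0.85],[0,0,0]],
    [0,[-0.4,0.01,0.85],[0,0,0]],
    [0,[-0.4,0.01,0.85],[0,0,0]],
    [0,[-0.4,0.01,0.85],[0,0,0]],
    [0,[-0.4,0.01,0.85],[0,0,0]],
  ],
)

```text
t: 10.8
tcp_pos: [0.4785, -0.0057, 0.1264]
tool_rot: [-0.163, 0.67, 0.708, 0.154]
force: [0.4, 0.3, -0.8]
opening: 0.0083
finger_force: 58.7
```

```bash
python3 - <<'E'
from h import *
s,p,Rm,E,RK=keypose(); print(s['force'],'E',E,'errdeg',np.degrees((RK.inv()*RKT).as_rotvec()).round(2))
im,d=shot('side'); P=cloud('side',d); g=im.max(2)
tip=E+RK.apply([.045,0,0]); ut=proj('side',tip)[0]; ua=proj('side',A)[0]; print('tip px',ut,'A px',ua)
for v in range(int(ut[1])-12,int(ua[1])+8):
    xs=np.nonzero(g[v,int(ua[0])-14:int(ua[0])+15]<75)[0]+int(ua[0])-14
    if len(xs): print(v,xs.min(),xs.max(),(xs.min()+xs.max())/2,len(xs),P[v,int(round(ua[0]))].round(4))
print('px/mm',proj('side',A+[.001,0,0])[0]-ua,proj('side',A+[0,.001,0])[0]-ua)
E
```

```text
[ 0.43387078  0.2760832  -0.77128157] E [ 0.48307545 -0.08857939  0.17301302] errdeg [ 0.06 -0.01  0.12]
tip px [327.15443075 271.73034103] A px [326.96576296 274.40214595]
259 326 328 327.0 3 [ 0.482  -0.0925  0.1687]
260 313 328 320.5 5 [ 0.4822 -0.0912  0.1646]
261 313 328 320.5 5 [ 0.4822 -0.0913  0.1618]
262 325 329 327.0 5 [ 0.4816 -0.0958  0.1632]
263 325 329 327.0 5 [ 0.4819 -0.0934  0.1581]
264 325 329 327.0 5 [ 0.4818 -0.0943  0.1561]
265 325 329 327.0 5 [ 0.482 -0.093  0.152]
266 325 329 327.0 5 [ 0.4818 -0.0945  0.1506]
267 325 329 327.0 5 [ 0.4822 -0.0913  0.1446]
268 324 329 326.5 6 [ 0.482  -0.0936  0.1438]
269 324 329 326.5 6 [ 0.4822 -0.0921  0.1395]
270 324 329 326.5 6 [ 0.4823 -0.0914  0.1359]
271 323 330 326.5 8 [ 0.4817 -0.0964  0.1378]
272 322 331 326.5 10 [ 0.4821 -0.0927  0.1313]
273 321 332 326.5 12 [ 0.4835 -0.082   0.1178]
274 321 332 326.5 12 [ 0.4835 -0.0819  0.1148]
275 321 333 327.0 13 [ 0.4832 -0.0843  0.1141]
276 321 332 326.5 12 [ 0.4817 -0.0965  0.1231]
277 321 337 329.0 15 [ 0.4816 -0.0979  0.1215]
278 321 337 329.0 14 [ 0.4812 -0.1008  0.1213]
279 318 338 328.0 17 [ 0.4812 -0.1009  0.1185]
280 321 338 329.5 16 [ 0.4817 -0.0973  0.1119]
281 322 339 330.5 16 [ 0.4811 -0.1019  0.1135]
px/mm [ 0.46310143 -0.0371833 ] [-0.05610616 -0.32328002]
```

```bash
python3 - <<'E'
from h import *
s,p,Rm,E,RK=keypose()
print('per row', plan(np.array([.4828,-.0897,.164]),RKT,4)); print('mm along world x,y,z in tool cm:',(Rm.inv().apply(np.eye(3)*.1)).round(3))
E
```

```text
per row (array([-0.118,  0.008,  0.169]), array([-0.0008, -0.0002, -0.0001]))
mm along world x,y,z in tool cm: [[-0.005  0.1   -0.003]
 [ 0.09   0.006  0.044]
 [ 0.044 -0.    -0.09 ]]
```

Emit:
drive_tool(
  motion=[
    [0,[-0.118,0.008,0.17],[0,0,0]],
    [0,[-0.118,0.008,0.17],[0,0,0]],
    [0,[-0.118,0.008,0.17],[0,0,0]],
    [0,[-0.118,0.008,0.17],[0,0,0]],
    [0,[-0.045,0,0.09],[0,0,0]],
    [0,[-0.045,0,0.09],[0,0,0]],
    [0,[0,0,0],[0,0,0]],
    [0,[0,0,0],[0,0,0]],
  ],
)

```text
t: 11.85
tcp_pos: [0.4788, -0.0069, 0.1168]
tool_rot: [-0.163, 0.67, 0.708, 0.154]
force: [-0.9, 0.8, -1.6]
opening: 0.0087
finger_force: 58.7
```

```bash
cat > st.py <<'E'
from h import *
s,p,Rm,E,RK=keypose(); print('t',s['t'],'F',s['force'].round(1),'M',s['moment'].round(2),'E',E.round(4),'err',np.degrees((RK.inv()*RKT).as_rotvec()).round(2),'grip',s['opening'],s['finger_force'])
E
python3 st.py
```

```text
t 11.85 F [-0.9  0.8 -1.6] M [-0.28  0.12  0.01] E [ 0.4834 -0.0898  0.1635] err [ 0.07 -0.01  0.12] grip 0.008668522980146552 58.70866298675537
```

Emit:
drive_tool(
  motion=[
    [0,[-0.045,0,0.09],[0,0,0]],
    [0,[-0.045,0,0.09],[0,0,0]],
    [0,[-0.045,0,0.09],[0,0,0]],
    [0,[-0.045,0,0.09],[0,0,0]],
    [0,[0,0,0],[0,0,0]],
    [0,[0,0,0],[0,0,0]],
    [0,[0,0,0],[0,0,0]],
    [0,[0,0,0],[0,0,0]],
  ],
)

```text
t: 12.85
tcp_pos: [0.4788, -0.0069, 0.1128]
tool_rot: [-0.163, 0.67, 0.708, 0.154]
force: [-1.6, 1.9, -0.9]
opening: 0.0088
finger_force: 58.6
```

```bash
python3 st.py
```

```text
t 12.85 F [-1.6  1.9 -0.9] M [0.07 0.36 0.11] E [ 0.4834 -0.0898  0.1594] err [ 0.07 -0.01  0.12] grip 0.00884070901628103 58.64744961261749
```

The tip is about 6 mm into the socket with almost no force. I'll continue down.

Emit:
drive_tool(
  motion=[
    [0,[-0.045,0,0.09],[0,0,0]],
    [0,[-0.045,0,0.09],[0,0,0]],
    [0,[-0.045,0,0.09],[0,0,0]],
    [0,[-0.045,0,0.09],[0,0,0]],
    [0,[-0.045,0,0.09],[0,0,0]],
    [0,[-0.045,0,0.09],[0,0,0]],
    [0,[-0.045,0,0.09],[0,0,0]],
    [0,[0,0,0],[0,0,0]],
  ],
)

```text
t: 13.85
tcp_pos: [0.4787, -0.0069, 0.1057]
tool_rot: [-0.164, 0.67, 0.708, 0.154]
force: [-4.1, 4.4, 1.3]
opening: 0.0082
finger_force: 58.8
```

```bash
python3 st.py
```

```text
t 13.85 F [-4.1  4.4  1.3] M [0.47 0.49 0.03] E [ 0.4833 -0.0898  0.1523] err [ 0.07 -0.02  0.13] grip 0.008243361714284725 58.75614523887634
```

Emit:
drive_tool(
  motion=[
    [0,[0.03,-0.03,0.015],[0,0,0]],
    [0,[-0.045,0,0.09],[0,0,0]],
    [0,[-0.045,0,0.09],[0,0,0]],
    [0,[-0.022,0,0.045],[0,0,0]],
    [0,[-0.022,0,0.045],[0,0,0]],
    [0,[0,0,0],[0,0,0]],
    [0,[0,0,0],[0,0,0]],
    [0,[0,0,0],[0,0,0]],
  ],
)

```text
t: 14.85
tcp_pos: [0.4785, -0.0064, 0.103]
tool_rot: [-0.164, 0.67, 0.708, 0.154]
force: [-2.7, 6.4, 7.7]
opening: 0.0085
finger_force: 59.5
```

```bash
python3 st.py
```

```text
t 14.85 F [-2.7  6.4  7.7] M [0.91 0.44 0.02] E [ 0.4831 -0.0893  0.1496] err [ 0.07 -0.05  0.11] grip 0.008494338210611888 59.545785784721375
```

Emit:
drive_tool(
  motion=[
    [0,[0.01,-0.01,0.01],[0,0,0]],
    [0,[-0.022,0,0.045],[0,0,0]],
    [0,[-0.022,0,0.045],[0,0,0]],
    [0,[0,0,0],[0,0,0]],
    [0,[0,0,0],[0,0,0]],
    [0,[0,0,0],[0,0,0]],
    [0,[0,0,0],[0,0,0]],
    [0,[0,0,0],[0,0,0]],
  ],
)

```text
t: 15.85
tcp_pos: [0.4785, -0.0061, 0.1022]
tool_rot: [-0.164, 0.67, 0.708, 0.154]
force: [-2.2, 8.0, 11.7]
opening: 0.0088
finger_force: 60.1
```

```bash
python3 st.py
```

```text
t 15.85 F [-2.2  8.  11.7] M [1.31 0.46 0.05] E [ 0.4831 -0.089   0.1487] err [ 0.06 -0.07  0.09] grip 0.008750219097776665 60.10779619216919
```

The key is bottomed, with Fz rising at elbow height of about 0.149. Now I turn about the screw axis.

```bash
cat > turn.py <<'E'
from h import *
import sys
d,n=float(sys.argv[1]),int(sys.argv[2]); C=np.array([.4828,-.0892,0])
s,p,Rm,E,RK=keypose(); D=R.from_rotvec([0,0,-d]); print(rows(p,Rm,C+D.apply(p-C),D*Rm,n)); print('q',s['q'].round(2))
E
python3 turn.py 0.72 8
```

```text
(array([-0.033,  0.748, -0.017]), array([-0.0394,  0.0001,  0.0809]))
q [-0.45  0.52  1.75  0.43  1.14 -0.74]
```

Emit:
drive_tool(
  motion=[
    [0,[-0.033,0.748,-0.017],[-0.0394,0,0.081]],
    [0,[-0.033,0.748,-0.017],[-0.0394,0,0.081]],
    [0,[-0.033,0.748,-0.017],[-0.0394,0,0.081]],
    [0,[-0.033,0.748,-0.017],[-0.0394,0,0.081]],
    [0,[0,0,0],[0,0,0]],
    [0,[0,0,0],[0,0,0]],
    [0,[0,0,0],[0,0,0]],
    [0,[0,0,0],[0,0,0]],
  ],
)

```text
t: 16.85
tcp_pos: [0.5073, -0.0093, 0.1021]
tool_rot: [-0.134, 0.785, 0.577, 0.18]
force: [-5.2, 10.7, 11.6]
opening: 0.0086
finger_force: 60.0
```

```bash
cat > yawst.py <<'E'
from h import *
s,p,Rm,E,RK=keypose(); C=np.array([.4828,-.0892,0])
la=-RK.as_matrix()[:,2]; y=np.degrees(np.arctan2(la[1],la[0])); r=p-C; Mz=s['moment'][2]; F=s['force']
print('t',s['t'],'F',F.round(1),'M',s['moment'].round(2),'E',E.round(4),'model turned deg',round(93-y,1),'level',np.degrees(np.arcsin(la[2])).round(1),'r x F z',round(r[0]*F[1]-r[1]*F[0],2),'grip',s['opening'],s['finger_force'],'q',s['q'].round(2))
im,d=shot('top'); P=cloud('top',d); q=P[d>0]; k=RK.inv().apply(q-E)*1000
b=k[(k[:,2]<-78)&(k[:,2]>-125)&(abs(k[:,1])<25)&(abs(k[:,0])<15)]
if len(b)>10:
    w=E+RK.apply(b/1000); m=w.mean(0); print('cam long end',len(b),b.mean(0).round(1),'az from axis deg',np.degrees(np.arctan2(*(m-C)[[1,0]])).round(1),'z',w[:,2].max().round(4),'dir',np.degrees(np.arctan(np.polyfit(b[:,2],b[:,1],1)[0])).round(1))
E
python3 yawst.py
```

```text
t 16.85 F [-5.2 10.7 11.6] M [1.76 0.82 0.88] E [ 0.4825 -0.0886  0.1486] model turned deg 20.5 level 0.1 r x F z 0.68 grip 0.0085681934290393 60.02599239349365 q [-0.47  0.49  1.82  0.54  0.99 -0.5 ]
```

Emit:
drive_tool(
  motion=[
    [0,[-0.033,0.748,-0.017],[-0.0394,0,0.081]],
    [0,[-0.033,0.748,-0.017],[-0.0394,0,0.081]],
    [0,[-0.033,0.748,-0.017],[-0.0394,0,0.081]],
    [0,[-0.033,0.748,-0.017],[-0.0394,0,0.081]],
    [0,[-0.033,0.748,-0.017],[-0.0394,0,0.081]],
    [0,[-0.033,0.748,-0.017],[-0.0394,0,0.081]],
    [0,[0,0,0],[0,0,0]],
    [0,[0,0,0],[0,0,0]],
  ],
)

```text
t: 17.9
tcp_pos: [0.5448, -0.0336, 0.1021]
tool_rot: [-0.081, 0.911, 0.346, 0.209]
force: [-1.2, 12.2, 9.4]
opening: 0.0087
finger_force: 59.9
```

```bash
python3 yawst.py; python3 turn.py 0.54 6
```

```text
t 17.9 F [-1.2 12.2  9.4] M [2.09 0.34 1.01] E [ 0.4828 -0.0888  0.1487] model turned deg 51.5 level 0.0 r x F z 0.83 grip 0.008721523637723935 59.90320801734924 q [-0.46  0.45  1.92  0.67  0.71 -0.12]
cam long end 67 [ -3.2  -1.5 -97.5] az from axis deg 42.6 z 0.1585 dir 2.3
(array([-0.027,  0.749, -0.015]), array([-0.0393,  0.0002,  0.0809]))
q [-0.46  0.45  1.92  0.67  0.71 -0.12]
```

Emit:
drive_tool(
  motion=[
    [0,[-0.03,0.748,-0.016],[-0.0394,0,0.081]],
    [0,[-0.03,0.748,-0.016],[-0.0394,0,0.081]],
    [0,[-0.03,0.748,-0.016],[-0.0394,0,0.081]],
    [0,[-0.03,0.748,-0.016],[-0.0394,0,0.081]],
    [0,[-0.03,0.748,-0.016],[-0.0394,0,0.081]],
    [0,[0,0,0],[0,0,0]],
    [0,[0,0,0],[0,0,0]],
    [0,[0,0,0],[0,0,0]],
  ],
)

```text
t: 18.95
tcp_pos: [0.5628, -0.0663, 0.1019]
tool_rot: [-0.032, 0.965, 0.134, 0.222]
force: [-1.2, 12.2, 8.0]
opening: 0.0085
finger_force: 59.9
```

```bash
python3 yawst.py
```

```text
t 18.95 F [-1.2 12.2  8. ] M [2.16 0.25 1.12] E [ 0.4829 -0.0889  0.1487] model turned deg 77.3 level -0.0 r x F z 1.0 grip 0.008520834521625414 59.91068243980408 q [-0.41  0.42  1.98  0.66  0.47  0.33]
cam long end 68 [ -3.1  -1.1 -97.4] az from axis deg 16.5 z 0.1579 dir 0.1
```

Emit:
drive_tool(
  motion=[
    [0,[-0.03,0.748,-0.016],[-0.0394,0,0.081]],
    [0,[-0.03,0.748,-0.016],[-0.0394,0,0.081]],
    [0,[0,0,0],[0,0,0]],
    [0,[0,0,0],[0,0,0]],
    [0,[0,0,0],[0,0,0]],
    [0,[0,0,0],[0,0,0]],
    [0,[0,0,0],[0,0,0]],
    [0,[0,0,0],[0,0,0]],
  ],
)

```text
t: 20.0
tcp_pos: [0.5657, -0.0809, 0.1018]
tool_rot: [-0.011, 0.974, 0.047, 0.223]
force: [2.0, 14.5, 4.8]
opening: 0.0085
finger_force: 60.6
```

```bash
python3 yawst.py
```

```text
t 20.0 F [ 2.  14.5  4.8] M [ 2.41 -0.15  1.61] E [ 0.4831 -0.0889  0.1486] model turned deg 87.6 level -0.1 r x F z 1.19 grip 0.008474847618659721 60.568606462329626 q [-0.38  0.42  1.99  0.57  0.38  0.6 ]
cam long end 68 [ -4.   -1.5 -97. ] az from axis deg 6.5 z 0.1588 dir 1.2
```

Emit:
drive_tool(
  motion=[
    [0,[-0.03,0.748,-0.016],[-0.0394,0,0.081]],
    [0,[-0.03,0.748,-0.016],[-0.0394,0,0.081]],
    [0,[0,0,0],[0,0,0]],
    [0,[0,0,0],[0,0,0]],
    [0,[0,0,0],[0,0,0]],
    [0,[0,0,0],[0,0,0]],
    [0,[0,0,0],[0,0,0]],
    [0,[0,0,0],[0,0,0]],
  ],
)

```text
t: 21.05
tcp_pos: [0.5661, -0.0965, 0.1021]
tool_rot: [0.009, 0.974, -0.041, 0.224]
force: [8.7, 7.6, 11.9]
opening: 0.0084
finger_force: 64.5
```

```bash
python3 yawst.py; python3 turn.py -0.25 3
```

```text
t 21.05 F [ 8.7  7.6 11.9] M [ 1.08 -1.62  0.01] E [ 0.4833 -0.0894  0.1488] model turned deg 98.0 level -0.0 r x F z 0.69 grip 0.008390079822178428 64.53254823340103 q [-0.35  0.41  2.    0.38  0.31  0.97]
cam long end 66 [ -2.6   0.9 -96.8] az from axis deg -5.6 z 0.1563 dir -0.9
(array([-0.023, -0.697, -0.011]), array([ 0.0364, -0.    , -0.075 ]))
q [-0.35  0.41  2.    0.38  0.31  0.97]
```

The torque fell abruptly. I need to see whether the key slipped in the socket.

```bash
python3 - <<'E'
from h import *
s,p,Rm,E,RK=keypose()
ims=[]
for n,(u,v) in(('top',(345,215)),('side',(340,260))):
    im,d=shot(n); P=cloud(n,d); q=P[d>0]; k=RK.inv().apply(q-E)*1000
    a=k[(k[:,0]>10)&(k[:,0]<29)&(abs(k[:,1])<10)&(abs(k[:,2])<12)]
    if len(a): print(n,'short arm',len(a),a.mean(0).round(1),a.min(0).round(1),a.max(0).round(1),'z/x',np.polyfit(a[:,0],a[:,2],1)[0].round(3),'y/x',np.polyfit(a[:,0],a[:,1],1)[0].round(3))
    h=q[(q[:,2]>.112)&(q[:,2]<.126)&(np.hypot(*(q[:,:2]-A[:2]).T)<.018)]
    if len(h): print('head',len(h),h.mean(0).round(4),h.min(0).round(4),h.max(0).round(4))
    c=cv2.resize(im[v-40:v+40,u-40:u+40,::-1],(400,400),interpolation=cv2.INTER_CUBIC)
    for pt,col in((E,(0,0,255)),(E+RK.apply([.029,0,0]),(0,255,0)),(E+RK.apply([0,0,-.117]),(255,0,0))):
        x=(proj(n,pt)[0]-[u-40,v-40])*5+2; cv2.circle(c,tuple(int(i) for i in x),2,col,-1)
    ims.append(c)
cv2.imwrite('pics/end.png',np.hstack(ims))
E
```

```text
side short arm 65 [22.6  2.1  1.4] [10.1 -9.6 -8. ] [28.9  9.7 11.6] z/x 0.054 y/x -0.014
head 79 [ 0.4809 -0.0935  0.1196] [ 0.4712 -0.1018  0.1122] [ 0.4919 -0.0793  0.1259]
```

View pics/end.png

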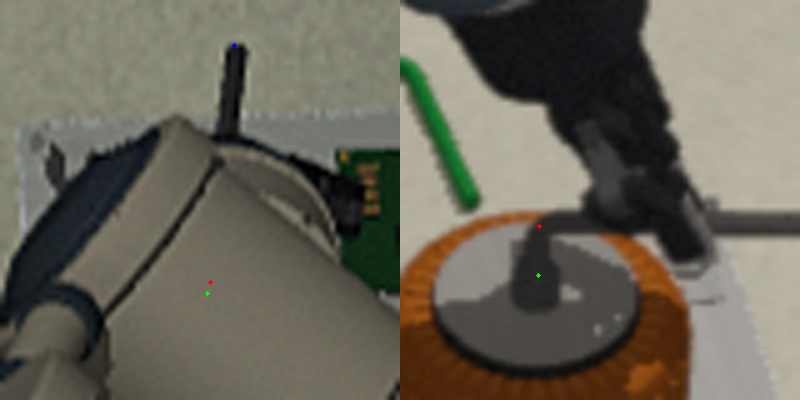

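Side crop: the key is still fully seated, with its elbow at (540,225) just above the head at (538,275), and the arm is level. The key ran about 29° past the stop, close to slipping over a hex corner. I'll ease back a little and watch the sign of the torque.

Emit:
drive_tool(
  motion=[
    [0,[-0.023,-0.7,-0.011],[0.0364,0,-0.075]],
    [0,[0,0,0],[0,0,0]],
    [0,[0,0,0],[0,0,0]],
    [0,[0,0,0],[0,0,0]],
    [0,[0,0,0],[0,0,0]],
    [0,[0,0,0],[0,0,0]],
    [0,[0,0,0],[0,0,0]],
    [0,[0,0,0],[0,0,0]],
  ],
)

```text
t: 22.2
tcp_pos: [0.5678, -0.0906, 0.1027]
tool_rot: [0.001, 0.974, -0.001, 0.225]
force: [6.5, 4.6, 2.4]
opening: 0.0083
finger_force: 65.3
```

```bash
python3 yawst.py
```

```text
t 22.2 F [6.5 4.6 2.4] M [ 0.72 -0.86 -0.15] E [ 0.4846 -0.0902  0.1492] model turned deg 93.3 level 0.1 r x F z 0.4 grip 0.008276723889511148 65.30587047454901 q [-0.36  0.41  2.    0.48  0.34  0.78]
cam long end 67 [ -1.8   0.7 -98.5] az from axis deg -1.2 z 0.1581 dir -1.3
```

Emit:
drive_tool(
  motion=[
    [60,[0,0,0],[0,0,0]],
    [60,[0,0,0],[0,0,0]],
    [60,[0,0,0],[0,0,0]],
    [60,[0,0,0],[0,0,0]],
    [60,[0,0,0],[0,0,0]],
    [60,[0,0,0],[0,0,0]],
    [60,[0,0,0],[0,0,0]],
    [60,[0,0,0],[0,0,0]],
  ],
)

```text
t: 23.25
tcp_pos: [0.5661, -0.09, 0.1018]
tool_rot: [0.0, 0.975, -0.001, 0.224]
force: [-0.4, -0.0, -0.5]
opening: 0.0514
finger_force: 0.0
```

```bash
cat > keyaz.py <<'E'
from h import *
C=np.array([.4828,-.0892,0]); s=monitor.read_state(); print('t',s['t'],'F',s['force'].round(1),'M',s['moment'].round(2),s['opening'])
for n in('top','side'):
    im,d=shot(n); P=cloud(n,d); r=P-C; rad=np.hypot(r[...,0],r[...,1]); az=np.degrees(np.arctan2(r[...,1],r[...,0]))
    m=(d>0)&(rad>.084)&(rad<.13)&(P[...,2]>.125)&(P[...,2]<.168)&(abs(az)<60)
    q=P[m]
    for lo in range(84,124,8):
        k=(rad[m]*1000>lo)&(rad[m]*1000<=lo+8)
        if k.sum()>2: print(n,lo,k.sum(),'az',np.median(az[m][k]).round(1),'xyz',np.median(q[k],0).round(4),'zmax',q[k][:,2].max().round(4))
E
python3 keyaz.py
```

```text
t 23.25 F [-0.4 -0.  -0.5] M [0.02 0.2  0.03] 0.051388670469485406
```

```bash
sed -i 's/(abs(az)<60)/(abs(az)<181)/; s/>.125)/>.112)/; s/<.168)/<.2)/' keyaz.py; python3 keyaz.py; python3 - <<'E'
from h import *
C=np.array([.4828,-.0892,0]); im,d=shot('side'); P=cloud('side',d); r=P-C; rad=np.hypot(r[...,0],r[...,1])
m=(d>0)&(rad>.02)&(rad<.13)&(P[...,2]>.135)&(P[...,2]<.165)
q=P[m]; 
for a in range(-180,180,15):
    z=np.degrees(np.arctan2(r[m][:,1],r[m][:,0])); k=(z>=a)&(z<a+15)
    if k.sum(): print(a,k.sum(),(rad[m][k].min()*1e3).round(),(rad[m][k].max()*1e3).round(),np.median(q[k],0).round(3))
E
```

```text
t 23.35 F [ 0.7  0.5 -0. ] M [0.02 0.19 0.02] 0.051517444347061535
-45 59 55.0 77.0 [ 0.538 -0.128  0.156]
-30 28 68.0 78.0 [ 0.549 -0.121  0.153]
15 36 52.0 77.0 [ 0.548 -0.064  0.153]
30 1 50.0 50.0 [ 0.526 -0.064  0.161]
```

```bash
python3 - <<'E'
from h import *
for n in('top','side'):
    z0=np.load(n+'0.npz'); im,d=shot(n); P=cloud(n,d); d0=z0['d']
    diff=(cv2.absdiff(im,z0['im']).max(2)>35)
    m=diff&(d>0)&(im.max(2)<95)&(abs(P[...,0]-.5)<.2)&(abs(P[...,1]+.1)<.25)&(P[...,2]<.17)
    k,l,st,c=cv2.connectedComponentsWithStats(m.astype(np.uint8))
    for i in range(1,k):
        if st[i,4]>=8:
            q=P[l==i]; print(n,st[i].tolist(),'min',q.min(0).round(3),'max',q.max(0).round(3),'med',np.median(q,0).round(3))
    v,u=np.nonzero((d>0)&(np.hypot(P[...,0]-.4828,P[...,1]+.0892)<.025)&(P[...,2]>.118)&(P[...,2]<.175)); q=P[v,u]
    for lo in np.arange(.118,.175,.008):
        kk=(q[:,2]>=lo)&(q[:,2]<lo+.008)
        if kk.sum(): print(n,'axis z',lo.round(3),kk.sum(),np.median(q[kk],0).round(4),q[kk].min(0).round(3),q[kk].max(0).round(3))
E
```

```text
top [318, 175, 8, 36, 167] min [ 0.554 -0.037 -0.004] max [ 0.665 -0.019  0.066] med [ 0.61  -0.026  0.029]
top [330, 202, 8, 4, 9] min [ 0.547 -0.068  0.034] max [ 0.581 -0.05   0.163] med [ 0.554 -0.058  0.15 ]
top [358, 202, 7, 4, 11] min [ 0.545 -0.139  0.025] max [ 0.585 -0.116  0.169] med [ 0.551 -0.12   0.151]
top [306, 210, 12, 7, 57] min [ 0.542 -0.017  0.003] max [0.556 0.011 0.06 ] med [ 0.547 -0.004  0.046]
top [384, 274, 8, 7, 28] min [ 0.38  -0.209  0.031] max [ 0.395 -0.191  0.044] med [ 0.385 -0.202  0.037]
top [378, 285, 21, 14, 158] min [ 0.337 -0.232 -0.008] max [ 0.371 -0.179  0.008] med [ 0.358 -0.208  0.   ]
top [404, 307, 9, 6, 30] min [ 0.301 -0.269 -0.006] max [ 0.314 -0.247  0.007] med [ 0.304 -0.254  0.001]
side [354, 248, 5, 10, 30] min [ 0.543 -0.067  0.141] max [ 0.553 -0.059  0.167] med [ 0.548 -0.064  0.151]
side [320, 265, 78, 28, 540] min [ 0.463 -0.134  0.001] max [ 0.659 -0.021  0.169] med [ 0.512 -0.078  0.107]
side [308, 266, 16, 24, 156] min [ 0.441 -0.124  0.103] max [ 0.478 -0.051  0.123] med [ 0.463 -0.09   0.108]
side [326, 266, 3, 4, 12] min [ 0.484 -0.061  0.104] max [ 0.49  -0.049  0.111] med [ 0.487 -0.056  0.109]
side [300, 285, 13, 15, 102] min [ 0.422 -0.138  0.096] max [ 0.447 -0.096  0.106] med [ 0.435 -0.118  0.101]
side [318, 291, 35, 12, 201] min [ 0.458 -0.152  0.094] max [ 0.532 -0.123  0.106] med [ 0.49  -0.14   0.101]
side [279, 312, 20, 35, 425] min [ 0.373 -0.206  0.028] max [ 0.409 -0.113  0.045] med [ 0.392 -0.164  0.036]
side [344, 318, 6, 5, 11] min [ 0.513 -0.155  0.034] max [ 0.525 -0.143  0.038] med [ 0.519 -0.151  0.036]
side [299, 323, 10, 17, 112] min [ 0.412 -0.195  0.03 ] max [ 0.431 -0.148  0.044] med [ 0.421 -0.172  0.037]
side [313, 327, 27, 16, 228] min [ 0.444 -0.205  0.031] max [ 0.497 -0.165  0.041] med [ 0.468 -0.183  0.037]
side axis z 0.118 59 [ 0.4818 -0.091   0.1217] [ 0.471 -0.101  0.118] [ 0.492 -0.078  0.125]
```

The key is no longer in the socket. Next I locate it numerically.

```bash
python3 - <<'E'
from h import *
z0=np.load('top0.npz'); im,d=shot('top'); P=cloud('top',d)
for v in range(168,232,2):
    print(v,' '.join(f"{im[v,u].max():3d}/{int(P[v,u,2]*1000) if d[v,u] else -99:3d}" for u in range(298,366,3)))
E
```

```text
168 135/ -2 132/ -1 132/ -7 133/  1 134/  0 133/  0 133/  1 134/ -1 134/  3 131/  2 137/  0 132/  2 132/  2 133/ -1 134/ -3 134/  3 133/ -2 133/ -2 134/  4 132/  0 135/  0 137/  1 129/  1
170 136/  1 134/  6 137/  0 136/ -4 138/  3 135/ -1 135/ -3 131/  2 133/  3 136/ -2 131/ -1 135/  0 128/  0 131/  0 134/ -2 133/  4 129/ -2 134/  0 130/  3 129/  1 130/ -2 137/  1 133/  1
172 130/  7 136/  0 133/ -3 134/  2 139/  0 130/  1 133/  0 137/  0 137/  0 139/ -7 137/ -5 137/  0 135/ -1 130/  0 127/ -4 129/  1 135/ -1 136/ -2 128/  5 134/  0 136/ -5 134/ -5 139/  1
174 136/  3 134/  1 138/  0 137/  0 136/  5 136/ -5 134/  1 147/ -2 142/ -2 136/  7 133/ -3 140/ -3 133/  0 130/  5 132/  2 135/  3 138/  3 135/ -4 137/ -1 131/  5 134/  2 136/  3 127/  0
176 135/  0 144/  6 137/  1 140/  0 136/  2 138/  4 133/ -1  28/ 13  57/ -3 135/  1 136/  0 135/  1 133/ -3 132/ -2 131/  7 133/  0 136/  0 130/ -4 134/  1 127/  0 137/  4 135/  2 125/ -3
178 131/  0 140/ -2 131/  2 141/  0 139/  1 133/  0 137/  2  36/  8  31/  6 131/  0 132/ -3 141/  2 139/  3 130/  0 140/  4 129/  0 139/  3 127/ -1 137/ -1 127/
[... 4215 characters left out ...]
  37/478  38/488  44/493  37/499  98/507 115/509 115/509 110/512 108/509  80/502 118/500 106/499 107/495 103/493 101/490  97/487  93/481
226 136/ -2 133/-99 130/  0 135/  6 132/ 37  24/468  37/482  42/487  30/495  70/504 119/513 109/512 111/510 111/508 110/506  87/499 111/502 110/496 108/497 105/492 106/493 103/489  97/481
228 136/  3 137/  1 130/  1 129/  6 121/ 38  34/469  38/481  32/490  55/501 127/506 109/509 110/509 106/508 113/508  36/494 120/500 110/497 110/498 110/498 108/494 104/489 101/489  99/484
230 134/  0 130/  1 132/  3 124/  3  45/456  33/472  34/481  36/510  38/513  28/513  88/504 109/505 106/504  81/505  88/504 113/497 112/498 111/496 111/495 110/492 107/489 105/490 103/486
```

```bash
python3 - <<'E'
from h import *
im,d=shot('side'); P=cloud('side',d)
for v in range(240,300,2):
    print(v,' '.join(f"{im[v,u].max():3d}/{int(P[v,u,2]*1000) if d[v,u] else -99:3d}" for u in range(310,406,4)))
E
```

```text
240 181/ -2 178/  1 179/  1 141/ -3  75/246  24/250  23/249  23/247  30/244  24/236  25/193 178/  3 179/  1 178/  2 181/  2 180/  0 178/  5 183/  0 181/  0 181/ -3 182/  0 182/  3 179/ -1 180/  0
242 179/  3 177/  1 180/  0 183/  6 178/ -3  56/225  22/243  25/243  35/243  26/223  26/221 175/  2 178/  0 179/  1 181/  0 181/  0 178/ -3 181/  3 180/  1 179/  1 178/  2 179/  0 180/  3 180/  2
244 168/  2 180/  3 179/  0 181/  0 180/  0  97/221  23/238  48/237  30/241  31/226  31/223 171/  0 180/  5 176/  0 177/  2 181/  2 179/  4 182/  0 183/  0 180/  0 179/  0 179/  0 180/ -1 176/  0
246 145/  0 180/  2 177/  0 181/  3 180/  3 170/  2  21/234  47/235  38/235  22/227  24/219  91/175 176/  0 178/  1 180/  0 183/  4 182/  0 181/  2 181/ -5 182/  0 178/  0 182/  0 177/ -1 179/  0
248 123/ 12 180/  4 179/  4 182/  1 176/  2 179/  2  33/212  65/235  64/233  22/221  24/216  21/167 180/  0 182/  3 179/ -2 183/  0 181/  0 182/  3 184/  2 181/  4 180/  4 181/  3 182/  1 179/  2
250 116/ 12 180/  0 178/  2 179/  2 178/  1 179/  1 127/  2  55/232  69/233  24/209  21/205  25/205 173/  4 181/  0 183/
[... 4079 characters left out ...]
  78/100  97/ 94 142/ 35 166/ 39 161/ 35 162/ 36 176/  2 183/  5 183/  2 185/  1 184/  7 183/ -1 182/  1 186/  2
294  85/100  79/102  38/101  19/103  19/102  20/106  29/104 138/102  84/100  78/103  79/ 99  90/ 94 143/ 33 166/ 38 161/ 34 161/ 34 181/  1 179/  3 179/  0 183/  3 182/ -1 185/  0 184/  0 183/  2
296  79/101  84/103  84/103  79/102  76/104  76/101  84/101  79/100  80/100  79/ 99  77/ 96  84/ 90 154/ 38 165/ 35 162/ 37 162/ 35 168/ 38 184/  1 185/  0 183/  4 180/  0 184/  2 184/ -1 180/  1
298  81/100  78/103  84/103  85/104  83/100  80/102  78/103  78/101  82/ 99  80/ 98  77/ 91  83/ 83 153/ 36 163/ 36 161/ 37 163/ 34 165/ 36 184/  1 184/  0 183/  4 184/  3 181/  1 182/  0 178/  1
```

The key has fallen. It leans over the chassis edge, with its elbow near (0.553,−0.03,0.056) and its long arm pointing +x down to the bench. I'll retreat upward, measure the key cleanly, and pick it up again.

Emit:
drive_tool(
  motion=[
    [60,[0,0,-2.5],[0,0,0]],
    [60,[0,0,-2.5],[0,0,0]],
    [60,[0,0,-2.5],[0,0,0]],
    [60,[0,0,-2.5],[0,0,0]],
    [50,[0,0,-2.5],[0,0,0]],
    [45,[0,0,-2],[0,0,0]],
    [45,[0,0,0],[0,0,0]],
    [45,[0,0,0],[0,0,0]],
  ],
)

```text
t: 24.7
tcp_pos: [0.5028, -0.0898, 0.2318]
tool_rot: [0.0, 0.975, -0.001, 0.224]
force: [-0.4, -0.6, 0.5]
opening: 0.0386
finger_force: 0.0
```

```bash
python3 - <<'E'
from h import *
K={}
for n in('top','side'):
    im,d=shot(n); P=cloud(n,d); z0=np.load(n+'0.npz'); diff=cv2.absdiff(im,z0['im']).max(2)>30
    def comp(m):
        k,l,st,c=cv2.connectedComponentsWithStats(m.astype(np.uint8),connectivity=8); i=1+np.argmax(st[1:,4]); return l==i
    base=(d>0)&diff&(im.max(2)<85)&(P[...,2]<.09)&(P[...,2]>.009)&(P[...,1]<.06)&(P[...,1]>-.09)
    L=comp(base&(P[...,0]>.56)&(P[...,0]<.70)); S=comp(base&(P[...,0]>.53)&(P[...,0]<.575)&(P[...,2]>.043))
    for nm,m in(('long',L),('short',S)):
        q=P[m]; l=cv2.fitLine(q.astype(np.float32),cv2.DIST_HUBER,0,.01,.01).ravel(); print(n,nm,len(q),'dir',l[:3].round(3),'pt',l[3:].round(4),q.min(0).round(3),q.max(0).round(3))
        v,u=np.nonzero(m); print('  px',u.min(),u.max(),v.min(),v.max())
E
```

```text
top long 143 dir [ 0.885  0.034 -0.464] pt [ 0.6001 -0.025   0.04  ] [ 0.56  -0.035  0.01 ] [ 0.661 -0.019  0.066]
  px 318 324 175 210
top short 34 dir [-0.344  0.811 -0.473] pt [ 0.549  -0.003   0.0545] [ 0.543 -0.014  0.045] [0.554 0.011 0.063]
  px 306 316 210 215
side long 129 dir [ 0.888  0.038 -0.459] pt [ 0.6061 -0.029   0.0362] [ 0.562 -0.035  0.011] [ 0.657 -0.022  0.061]
  px 358 396 272 284
side short 43 dir [-0.7    0.714 -0.007] pt [ 0.5576 -0.0227  0.0578] [ 0.544 -0.035  0.048] [0.575 0.002 0.063]
  px 348 363 267 276
```

```bash
cat >> h.py <<'E'
l_=np.array([.886,.036,-.461]); l_/=np.linalg.norm(l_); s_=np.array([-.22,.90,-.37]); s_-=l_*(s_@l_); s_/=np.linalg.norm(s_); n_=np.cross(l_,s_)
E_=np.array([.557,-.027,.057]); c1=.5*n_+.866*s_; a_=.5*s_-.866*n_
RKf=R.from_matrix(np.c_[s_,-n_,-l_]); Rg=axes(a_,-c1); Gp=E_+.063*l_
E
python3 - <<'E'
from h import *
s,p,Rm=pose(); print(p,s['q'].round(2),'c1',c1.round(3),'a',a_.round(3),'Gp',Gp.round(4),'tool y now',Rm.as_matrix()[:,1].round(2))
Tg=Gp+.050*a_; Tp=Tg-.07*a_; print('turn',(Rm.inv()*Rg).as_rotvec().round(3),'Tp',Tp,rows(p,Rm,Tp,Rg,8)); 
sh,w=rows(p,Rm,Tp,Rg,8); P,Q=p,Rm
for i in range(8): P=P+Q.apply(sh/100);Q=Q*R.from_rotvec(w);print((P-.038*Q.as_matrix()[:,2]).round(3),end=' ')
E
```

```text
[ 0.50273843 -0.08972289  0.23141564] [-0.43  0.1   1.95  0.29  0.69  0.96] c1 [0.004 0.996 0.086] a [-0.463  0.078 -0.883] Gp [ 0.6129 -0.0247  0.0279] tool y now [-0. -1. -0.]
turn [ 0.089 -0.931  0.002] Tp [ 0.62210413 -0.02629262  0.04560115] (array([ 1.444, -0.689,  2.502]), array([ 0.0111, -0.1164,  0.0002]))
[ 0.514 -0.083  0.251] [ 0.54  -0.077  0.233] [ 0.564 -0.07   0.213] [ 0.585 -0.062  0.19 ] [ 0.604 -0.054  0.165] [ 0.619 -0.046  0.138] [ 0.631 -0.038  0.109] [ 0.64  -0.029  0.079]
```

Emit:
drive_tool(
  motion=[
    [45,[1.44,-0.69,2.5],[0.011,-0.1164,0]],
    [45,[1.44,-0.69,2.5],[0.011,-0.1164,0]],
    [45,[1.44,-0.69,2.5],[0.011,-0.1164,0]],
    [45,[1.44,-0.69,2.5],[0.011,-0.1164,0]],
    [45,[1.44,-0.69,2.5],[0.011,-0.1164,0]],
    [45,[1.44,-0.69,2.5],[0.011,-0.1164,0]],
    [45,[1.44,-0.69,2.5],[0.011,-0.1164,0]],
    [45,[1.44,-0.69,2.5],[0.011,-0.1164,0]],
  ],
)

```text
t: 25.8
tcp_pos: [0.6224, -0.0261, 0.0447]
tool_rot: [-0.041, 0.97, 0.009, -0.24]
force: [0.1, -0.1, 0.6]
opening: 0.0385
finger_force: 0.0
```

```bash
python3 - <<'E'
from h import *
s,p,Rm=pose(); Tg=Gp+.050*a_; print(p,s['q'].round(2),np.degrees((Rm.inv()*Rg).as_rotvec()).round(2)); print('to grasp/5 rows',rows(p,Rm,Tg,Rg,5))
for n in('top','side'):
    im,d=shot(n); P=cloud(n,d); q=P[d>0]; t=Rm.inv().apply(q-p)*1000
    m=(abs(t[:,1])<40)&(abs(t[:,0])<14)&(t[:,2]>-60)&(t[:,2]<-25)
    for sg in(1,-1):
        f=t[m&(t[:,1]*sg>3)]
        if len(f): print(n,sg,len(f),np.percentile(f,[3,50,97],axis=0).round(1).tolist())
    b=(abs(t[:,2]-20)<22)&(abs(t[:,0])<30)&(abs(t[:,1])<14)&(q[:,2]>.012); f=t[b]
    if len(f): print('bar',len(f),np.percentile(f,[3,50,97],axis=0).round(1).tolist(),'z vs x',np.polyfit(f[:,0],f[:,2],1).round(2),'y vs x',np.polyfit(f[:,0],f[:,1],1).round(2))
E
```

```text
[ 0.62241625 -0.02605133  0.04465951] [-0.14  0.92  1.    0.01  1.71  1.41] [0.1  0.19 0.05]
to grasp/5 rows (array([-0.012,  0.002,  1.386]), array([0.0004, 0.0006, 0.0002]))
side 1 87 [[-11.4, 18.0, -58.8], [-5.0, 27.8, -48.7], [8.5, 32.6, -33.5]]
side -1 91 [[-10.7, -33.1, -59.4], [-1.6, -21.3, -46.4], [11.1, -18.2, -34.8]]
bar 109 [[-29.2, -3.0, 9.5], [-4.1, 3.2, 14.6], [28.4, 9.1, 24.1]] z vs x [-0.04 15.09] y vs x [-0.04  3.02]
```

Emit:
drive_tool(
  motion=[
    [45,[-0.01,0,1.34],[0,0,0]],
    [45,[-0.01,0,1.34],[0,0,0]],
    [45,[-0.01,0,1.34],[0,0,0]],
    [45,[-0.01,0,1.34],[0,0,0]],
    [45,[-0.01,0,1.34],[0,0,0]],
    [0,[0,0,0],[0,0,0]],
    [0,[0,0,0],[0,0,0]],
    [0,[0,0,0],[0,0,0]],
  ],
  force=60,
)

```text
t: 26.9
tcp_pos: [0.591, -0.0215, -0.0121]
tool_rot: [-0.041, 0.971, 0.009, -0.237]
force: [-1.3, 0.2, -0.8]
opening: 0.0091
finger_force: 58.5
```

Emit:
drive_tool(
  motion=[
    [0,[0,0,0],[0,0,0]],
    [0,[0,0,-0.5],[0,0,0]],
    [0,[0,0,-1.5],[0,0,0]],
    [0,[0,0,-3],[0,0,0]],
    [0,[0,0,-3],[0,0,0]],
    [0,[0,0,-3],[0,0,0]],
    [0,[0,0,-3],[0,0,0]],
    [0,[0,0,-3],[0,0,0]],
  ],
)

```text
t: 27.9
tcp_pos: [0.6699, -0.0344, 0.1393]
tool_rot: [-0.041, 0.971, 0.009, -0.237]
force: [-1.0, -0.3, -1.7]
opening: 0.0088
finger_force: 59.0
```

```bash
cat > meas.py <<'E'
# axis of long and short arm from both depth views, about the held key
from h import *
s,p,Rm=pose(); print('t',s['t'],p,s['q'].round(2),'open',s['opening'],s['finger_force'])
g=p-.050*Rm.as_matrix()[:,2]; x=Rm.as_matrix()[:,0]   # tool x runs along the long arm
for n in('top','side'):
    im,d=shot(n); P=cloud(n,d); m=(d>0)&(im.max(2)<110); q=P[m]; t=Rm.inv().apply(q-g)*1000
    far=t[(np.hypot(t[:,1],t[:,2])<14)&(abs(t[:,0])>16)&(abs(t[:,0])<75)]
    for sg in(1,-1):
        f=far[far[:,0]*sg>0]
        if len(f)>8: print(n,'long side',sg,len(f),'xrange',f[:,0].min().round(1),f[:,0].max().round(1),'med',np.median(f,0).round(1),'y/x',np.polyfit(f[:,0],f[:,1],1).round(3),'z/x',np.polyfit(f[:,0],f[:,2],1).round(3))
    sh=t[(np.hypot(t[:,1],t[:,2])>14)&(np.hypot(t[:,1],t[:,2])<52)&(abs(abs(t[:,0])-60)<18)]
    if len(sh)>5: print(n,'short',len(sh),np.median(sh,0).round(1),np.percentile(sh,[3,97],axis=0).round(1).tolist(),'dir tool',cv2.fitLine(sh.astype(np.float32),cv2.DIST_HUBER,0,.01,.01).ravel()[:3].round(2))
E
python3 meas.py
```

```text
t 27.9 [ 0.66988244 -0.03443099  0.13933787] [-0.15  0.91  0.76  0.01  1.96  1.41] open 0.008814496422600971 58.96653726696968
side long side 1 63 xrange 18.4 51.2 med [34.2  2.9 -8.2] y/x [-0.067  4.721] z/x [-0.152 -2.664]
side long side -1 108 xrange -68.9 -16.3 med [-42.5   3.3   4.2] y/x [0.009 3.413] z/x [-0.181 -3.07 ]
side short 62 [-65.3  -3.   28.9] [[-68.8, -9.9, 14.3], [-55.5, 4.2, 50.3]] dir tool [ 0.11 -0.32  0.94]
```

```bash
python3 - <<'E'
from h import *
s,p,Rm=pose(); g=p-.050*Rm.as_matrix()[:,2]
for n in('side','top'):
    im,d=shot(n); P=cloud(n,d); m=(d>0)&(im.max(2)<110); t=Rm.inv().apply(P[m]-g)*1000
    k=(t[:,0]<-48)&(t[:,0]>-80)&(abs(t[:,1])<35)&(t[:,2]>-10)&(t[:,2]<60)
    for lo in range(-10,60,6):
        f=t[k&(t[:,2]>=lo)&(t[:,2]<lo+6)]
        if len(f): print(n,lo,len(f),f.mean(0).round(1),f.min(0).round(1),f.max(0).round(1))
E
```

```text
side 2 11 [-55.1   4.7   6.9] [-63.4   1.5   5.3] [-50.6   9.5   8. ]
side 8 25 [-58.4   2.   11. ] [-66.6  -4.8   8.1] [-48.1   6.3  13.7]
side 14 17 [-63.2   2.3  17. ] [-71.3  -2.5  14.5] [-48.8   6.3  19.9]
side 20 9 [-67.1   1.   22.5] [-69.3  -2.3  20.1] [-64.7   4.8  26. ]
side 26 9 [-66.    0.2  28.9] [-69.6  -2.1  26.4] [-62.5   2.3  31.4]
side 32 7 [-65.6  -3.2  35.1] [-67.9  -6.9  32.1] [-61.4  -0.   36.3]
side 38 8 [-64.5  -4.6  41.1] [-66.6  -8.1  38.2] [-62.4  -0.7  44. ]
side 44 7 [-63.5  -6.9  47. ] [-66.3  -9.1  44.3] [-60.2  -4.2  49.3]
side 50 7 [-62.  -10.1  53.1] [-65.2 -13.6  50.5] [-57.2  -6.8  55.7]
side 56 1 [-58.6 -10.5  57. ] [-58.6 -10.5  57. ] [-58.6 -10.5  57. ]
```

```bash
cat > setrel.py <<'E'
from h import *
l=np.array([.985,-.005,-.165]); l/=np.linalg.norm(l); sd=np.array([.16,-.35,.93]); sd-=l*(sd@l); sd/=np.linalg.norm(sd)
RKt=R.from_matrix(np.c_[sd,np.cross(-l,sd),-l]); g=np.array([0,0,-.050]); e=g+np.array([0,0,.0005])-.0655*l
np.savez('rel.npz',e=e,q=RKt.as_quat()); print(e)
E
cat >> h.py <<'E'
def target(az):
    a=np.radians(az); l=np.array([np.cos(a),np.sin(a),0]); return R.from_matrix(np.c_[-Z,np.cross(-l,-Z),-l])
E
python3 setrel.py; python3 - <<'E'
from h import *
s,p,Rm,E,RK=keypose(); print('E',E.round(3),'tip',(E+RK.apply([.045,0,0])).round(3),'ltip',(E+RK.apply([0,0,-.117])).round(3))
r=np.load('rel.npz')
for n in(8,):
    sh,w=plan(np.array([A[0],A[1],.225]),target(24),n); print(n,sh,w,np.degrees(np.linalg.norm(w)*n))
    P,Q=p,Rm
    for i in range(n):
        P=P+Q.apply(sh/100);Q=Q*R.from_rotvec(w);e=P+Q.apply(r['e']);k=Q*R.from_quat(r['q']);print(e.round(3),(e+k.apply([.045,0,0])).round(3),(e+k.apply([0,0,-.117])).round(3),P.round(3))
print(Q.as_matrix()[:,2],Q.as_matrix()[:,1])
E
```

```text
[-0.06459911  0.00032791 -0.03867883]
E [ 0.63  -0.04   0.202] tip [ 0.617 -0.021  0.163] ltip [ 0.741 -0.037  0.166]
8 [-1.76   0.31   0.077] [-0.0682  0.0453 -0.0323] 40.343051606642135
[ 0.611 -0.043  0.207] [ 0.599 -0.027  0.167] [ 0.724 -0.035  0.176] [ 0.653 -0.038  0.145]
[ 0.592 -0.047  0.212] [ 0.581 -0.033  0.17 ] [ 0.706 -0.034  0.186] [ 0.637 -0.042  0.152]
[ 0.573 -0.052  0.215] [ 0.564 -0.04   0.173] [ 0.687 -0.033  0.195] [ 0.621 -0.047  0.157]
[ 0.555 -0.057  0.219] [ 0.547 -0.048  0.175] [ 0.668 -0.033  0.203] [ 0.605 -0.053  0.163]
[ 0.536 -0.064  0.221] [ 0.53  -0.057  0.177] [ 0.649 -0.034  0.21 ] [ 0.589 -0.059  0.168]
[ 0.518 -0.072  0.223] [ 0.514 -0.067  0.178] [ 0.629 -0.036  0.216] [ 0.573 -0.066  0.172]
[ 0.5   -0.08   0.224] [ 0.498 -0.078  0.179] [ 0.609 -0.038  0.221] [ 0.557 -0.073  0.176]
[ 0.483 -0.089  0.225] [ 0.483 -0.089  0.18 ] [ 0.589 -0.042  0.225] [ 0.542 -0.082  0.179]
[-0.01181074 -0.38007984 -0.92487828] [ 0.37650844 -0.85855972  0.34801811]
```

Emit:
drive_tool(
  motion=[
    [0,[-1.76,0.31,0.077],[-0.0682,0.0453,-0.0323]],
    [0,[-1.76,0.31,0.077],[-0.0682,0.0453,-0.0323]],
    [0,[-1.76,0.31,0.077],[-0.0682,0.0453,-0.0323]],
    [0,[-1.76,0.31,0.077],[-0.0682,0.0453,-0.0323]],
    [0,[-1.76,0.31,0.077],[-0.0682,0.0453,-0.0323]],
    [0,[-1.76,0.31,0.077],[-0.0682,0.0453,-0.0323]],
    [0,[-1.76,0.31,0.077],[-0.0682,0.0453,-0.0323]],
    [0,[-1.76,0.31,0.077],[-0.0682,0.0453,-0.0323]],
  ],
)

```text
t: 29.1
tcp_pos: [0.54, -0.0816, 0.1787]
tool_rot: [0.189, 0.963, 0.188, -0.043]
force: [-0.1, 0.2, -1.3]
opening: 0.0089
finger_force: 59.0
```

```bash
cat > chk.py <<'E'
# camera view of the held key in its own (modelled) axes, and axis directions in world
from h import *
import sys
s,p,Rm,E,RK=keypose(); az=float(sys.argv[1]); print('t',s['t'],'F',s['force'].round(1),'M',s['moment'].round(2),'q',s['q'].round(2),'E',E.round(4),'err',np.degrees((RK.inv()*target(az)).as_rotvec()).round(2))
for n in('top','side'):
    im,d=shot(n); P=cloud(n,d); m=(d>0)&(im.max(2)<110); q=P[m]; k=RK.inv().apply(q-E)*1000
    f=q[(k[:,0]>14)&(k[:,0]<(50 if E[2]>.18 else 26))&(abs(k[:,1])<14)&(abs(k[:,2])<14)&(q[:,2]>.126)]
    if len(f)>8:
        for z0 in np.arange(.125,.24,.01):
            b=f[(f[:,2]>=z0)&(f[:,2]<z0+.01)]
            if len(b)>2: print(n,'short z',z0.round(3),len(b),'mid x',((b[:,0].min()+b[:,0].max())/2).round(4),'mean',b.mean(0).round(4))
        print(' slopes dx/dz,dy/dz',np.polyfit(f[:,2],f[:,0],1)[0].round(3),np.polyfit(f[:,2],f[:,1],1)[0].round(3),'zmin',f[:,2].min().round(4))
    for lo,hi in((-60,-15),(-122,-80)):
        b=q[(k[:,2]>lo)&(k[:,2]<hi)&(abs(k[:,1])<15)&(abs(k[:,0])<15)]
        if len(b)>10: print(n,'long',lo,len(b),b.mean(0).round(4),'az',np.degrees(np.arctan(np.polyfit(b[:,0],b[:,1],1)[0])).round(1),'dz/dx',np.polyfit(b[:,0],b[:,2],1)[0].round(3),'k med',np.median(RK.inv().apply(b-E)*1000,0).round(1))
E
python3 chk.py 24
```

```text
t 29.1 F [-0.1  0.2 -1.3] M [ 0.23 -0.02 -0.05] q [ 0.    0.43  1.59 -0.43  1.17  1.37] E [ 0.4808 -0.0896  0.2245] err [ 0.13  0.07 -0.04]
top short z 0.175 4 mid x 0.4799 mean [ 0.479  -0.0934  0.1806]
top short z 0.185 4 mid x 0.4776 mean [ 0.4776 -0.0918  0.1909]
top short z 0.195 3 mid x 0.4786 mean [ 0.4784 -0.0924  0.2019]
 slopes dx/dz,dy/dz -0.017 0.06 zmin 0.1779
top long -60 117 [ 0.5188 -0.0739  0.2267] az 20.0 dz/dx 0.106 k med [ -1.6   1.1 -43.6]
side short z 0.175 8 mid x 0.4763 mean [ 0.4757 -0.0966  0.1818]
side short z 0.185 16 mid x 0.4762 mean [ 0.4764 -0.0963  0.1903]
side short z 0.195 13 mid x 0.4763 mean [ 0.4762 -0.096   0.1996]
side short z 0.205 11 mid x 0.4762 mean [ 0.4765 -0.0963  0.2083]
 slopes dx/dz,dy/dz 0.019 0.013 zmin 0.1792
side long -60 160 [ 0.5214 -0.0739  0.2278] az 16.7 dz/dx 0.171 k med [ -2.1   3.3 -49.8]
side long -122 62 [ 0.5691 -0.0525  0.2236] az 23.9 dz/dx -0.058 k med [  0.3   2.6 -94.8]
```

```bash
sed -i 's/.0655\*l/.0706*l/' setrel.py; python3 setrel.py; python3 - <<'E'
from h import *
print(plan(np.array([.4828,-.0893,.172]),target(24),8))
E
```

```text
[-0.06962896  0.00035345 -0.03783627]
(array([ 0.214, -0.206,  0.595]), array([0.    , 0.0003, 0.0004]))
```

Emit:
drive_tool(
  motion=[
    [0,[0.214,-0.206,0.595],[0,0,0]],
    [0,[0.214,-0.206,0.595],[0,0,0]],
    [0,[0.214,-0.206,0.595],[0,0,0]],
    [0,[0.214,-0.206,0.595],[0,0,0]],
    [0,[0.214,-0.206,0.595],[0,0,0]],
    [0,[0.214,-0.206,0.595],[0,0,0]],
    [0,[0.214,-0.206,0.595],[0,0,0]],
    [0,[0.214,-0.206,0.595],[0,0,0]],
  ],
)

```text
t: 30.2
tcp_pos: [0.5508, -0.0797, 0.1266]
tool_rot: [0.189, 0.963, 0.187, -0.043]
force: [-0.7, 0.3, -1.6]
opening: 0.0088
finger_force: 59.0
```

```bash
python3 chk.py 24; python3 - <<'E'
from h import *
im,d=shot('side'); P=cloud('side',d); g=im.max(2); ua=proj('side',A)[0]; print(ua)
for v in range(254,282,1):
    xs=np.nonzero(g[v,int(ua[0])-12:int(ua[0])+12]<62)[0]+int(ua[0])-12
    if len(xs): print(v,xs.min(),xs.max(),len(xs),P[v,int(np.median(xs))].round(4))
s,p,Rm=pose(); print((Rm.inv().apply(np.eye(3)*.1)).round(3).tolist())
E
```

```text
t 30.2 F [-0.7  0.3 -1.6] M [ 0.29 -0.06 -0.05] q [ 0.    0.51  1.62 -0.45  1.07  1.42] E [ 0.4869 -0.0896  0.1724] err [-0.02  0.04  0.  ]
top long -60 88 [ 0.523  -0.0752  0.1735] az 21.1 dz/dx 0.019 k med [ -1.    1.3 -39.2]
side short z 0.145 15 mid x 0.4908 mean [ 0.4909 -0.0931  0.1501]
side short z 0.155 5 mid x 0.4894 mean [ 0.489  -0.094   0.1562]
 slopes dx/dz,dy/dz -0.104 -0.17 zmin 0.1466
side long -60 115 [ 0.5265 -0.0755  0.173 ] az 22.9 dz/dx 0.075 k med [ -0.7   3.8 -43. ]
side long -122 63 [ 0.5818 -0.0515  0.171 ] az 24.0 dz/dx -0.006 k med [   1.4    3.9 -102.3]
[326.96576296 274.40214595]
254 335 337 3 [ 0.5018 -0.0848  0.1738]
255 333 337 5 [ 0.4991 -0.0893  0.1753]
256 332 337 6 [ 0.4972 -0.0882  0.1716]
257 331 336 6 [ 0.4945 -0.0928  0.1733]
258 331 334 4 [ 0.4923 -0.0937  0.1715]
259 330 333 4 [ 0.4905 -0.0919  0.1672]
260 330 333 4 [ 0.4905 -0.0919  0.1644]
261 330 332 3 [ 0.4903 -0.0934  0.1629]
262 329 332 4 [ 0.4882 -0.0937  0.1606]
263 329 333 5 [ 0.49   -0.0963  0.16  ]
264 329 333 5 [ 0.49   -0.096   0.1567]
265 329 333 5 [ 0.4902 -0.0949  0.1528]
266 329 333 5 [ 0.4901 -0.096   0.151 ]
267 329 333 5 [ 0.4902 -0.0951  0.1473]
268 329 333 5 [ 0.4902 -0.0955  0.1448]
269 329 333 5 [ 0.4901 -0.0965  0.1428]
270 328 333 6 [ 0.4882 -0.0949  0.1386]
271 323 333 11 [ 0.4861 -0.0788  0.1205]
272 322 333 12 [ 0.4831 -0.0847  0.1235]
273 322 332 11 [ 0.4834 -0.083   0.1188]
274 322 332 11 [ 0.4835 -0.0823  0.1152]
275 322 331 10 [ 0.4815 -0.0811  0.1112]
276 322 331 10 [ 0.4797 -0.0955  0.1224]
277 322 332 11 [ 0.4815 -0.0986  0.1222]
278 322 331 10 [ 0.4794 -0.098   0.1189]
279 322 331 10 [ 0.4794 -0.0985  0.1163]
280 322 331 10 [ 0.4794 -0.0986  0.1134]
281 323 331 9 [ 0.482  -0.0945  0.1061]
[[0.093, 0.038, -0.001], [0.034, -0.086, -0.038], [-0.015, 0.035, -0.092]]
```

The previous check was taken while the arm was still settling. Against the head in the same picture, the key now sits 9 mm too far in +x and 1.3 mm low in y. I'll correct that and let it settle.

Emit:
drive_tool(
  motion=[
    [0,[-0.196,-0.112,-0.01],[0,0,0]],
    [0,[-0.196,-0.112,-0.01],[0,0,0]],
    [0,[-0.196,-0.112,-0.01],[0,0,0]],
    [0,[-0.196,-0.112,-0.01],[0,0,0]],
    [0,[0,0,0],[0,0,0]],
    [0,[0,0,0],[0,0,0]],
    [0,[0,0,0],[0,0,0]],
    [0,[0,0,0],[0,0,0]],
  ],
)

```text
t: 31.35
tcp_pos: [0.5418, -0.0785, 0.127]
tool_rot: [0.189, 0.963, 0.187, -0.043]
force: [0.4, -0.4, -1.5]
opening: 0.0089
finger_force: 59.0
```

```bash
sed -i 's/.0706\*l/.0655*l/' setrel.py; python3 setrel.py; cat > align.py <<'E'
from h import *
im,d=shot('side'); P=cloud('side',d); ua=proj('side',A)[0]; g=im.max(2).astype(float); u0=int(ua[0])-14
def edges(v):  # sub-pixel dark span round the axis column
    r=g[v,u0:u0+29]; dk=np.clip((110-r)/65,0,1); c=(np.arange(29)*dk).sum()/dk.sum() if dk.sum()>0 else np.nan; return u0+c,dk.sum()
kc=[];hc=[];ky=[]
for v in range(258,281):
    c,w=edges(v); print(v,round(c,1),round(w,1),end=' | ')
    if 263<=v<=269: kc.append(c); ky.append(P[v,int(round(c)),1])
print('\nkey col',np.mean(kc).round(2),'front y',np.mean(ky).round(4))
E
python3 align.py; python3 chk.py 24
```

```text
[-0.06459911  0.00032791 -0.03867883]
258 326.6 5.2 | 259 323.8 5.9 | 260 322.2 6.2 | 261 322.9 5.6 | 262 326.3 4.9 | 263 326.7 8.8 | 264 326.4 13.3 | 265 326.7 16.3 | 266 326.2 17.3 | 267 326.2 17.4 | 268 326.3 17.2 | 269 326.3 17.4 | 270 326.2 17.6 | 271 326.2 18.5 | 272 326.3 19.5 | 273 326.3 19.9 | 274 326.3 20.2 | 275 326.3 20.3 | 276 326.3 20.4 | 277 326.3 20.4 | 278 326.3 20.5 | 279 326.3 20.6 | 280 326.3 20.3 | 
key col 326.39 front y -0.0945
t 31.4 F [ 0.1 -1.  -1.2] M [ 0.29 -0.06 -0.02] q [ 0.01  0.5   1.64 -0.45  1.06  1.43] E [ 0.4826 -0.0863  0.1728] err [-0.02  0.05  0.01]
top long -60 108 [ 0.521 -0.07   0.175] az 22.5 dz/dx 0.1 k med [ -1.9   0.8 -44.1]
side short z 0.145 12 mid x 0.4811 mean [ 0.4811 -0.0921  0.1512]
side short z 0.155 6 mid x 0.4811 mean [ 0.481  -0.0921  0.1579]
 slopes dx/dz,dy/dz -0.032 -0.064 zmin 0.1474
side long -60 140 [ 0.5235 -0.0713  0.1754] az 20.6 dz/dx 0.163 k med [ -1.6   4.5 -48.4]
side long -122 63 [ 0.5729 -0.0503  0.1723] az 23.1 dz/dx -0.009 k med [  0.1   4.  -97.5]
```

Emit:
drive_tool(
  motion=[
    [0,[0.026,-0.06,0.156],[0,0,0]],
    [0,[0.026,-0.06,0.156],[0,0,0]],
    [0,[0.026,-0.06,0.156],[0,0,0]],
    [0,[0.026,-0.06,0.156],[0,0,0]],
    [0,[0.026,-0.06,0.156],[0,0,0]],
    [0,[0.026,-0.06,0.156],[0,0,0]],
    [0,[0,0,0],[0,0,0]],
    [0,[0,0,0],[0,0,0]],
  ],
)

```text
t: 32.5
tcp_pos: [0.5417, -0.0783, 0.1168]
tool_rot: [0.189, 0.963, 0.187, -0.043]
force: [1.1, -0.1, -1.8]
opening: 0.0091
finger_force: 59.3
```

```bash
python3 chk.py 24
```

```text
t 32.5 F [ 1.1 -0.1 -1.8] M [ 0.4  -0.1  -0.09] q [ 0.01  0.52  1.65 -0.46  1.04  1.44] E [ 0.4825 -0.0861  0.1627] err [-0.02  0.05  0.01]
top long -60 103 [ 0.5208 -0.0704  0.1646] az 21.4 dz/dx 0.09 k med [ -1.4   1.  -43.4]
side short z 0.135 14 mid x 0.4811 mean [ 0.4806 -0.0922  0.1408]
side short z 0.145 4 mid x 0.4822 mean [ 0.4826 -0.0928  0.1466]
 slopes dx/dz,dy/dz 0.111 -0.054 zmin 0.1369
side long -60 143 [ 0.5242 -0.0708  0.1657] az 21.2 dz/dx 0.184 k med [ -1.8   4.  -50.7]
side long -122 66 [ 0.5727 -0.05    0.1622] az 24.2 dz/dx -0.043 k med [  0.1   4.  -97.6]
```

Emit:
drive_tool(
  motion=[
    [0,[0.015,-0.035,0.092],[0,0,0]],
    [0,[0.015,-0.035,0.092],[0,0,0]],
    [0,[0.015,-0.035,0.092],[0,0,0]],
    [0,[0.015,-0.035,0.092],[0,0,0]],
    [0,[0.015,-0.035,0.092],[0,0,0]],
    [0,[0.015,-0.035,0.092],[0,0,0]],
    [0,[0,0,0],[0,0,0]],
    [0,[0,0,0],[0,0,0]],
  ],
)

```text
t: 33.6
tcp_pos: [0.5417, -0.0784, 0.1108]
tool_rot: [0.189, 0.963, 0.187, -0.043]
force: [1.5, 0.8, -0.5]
opening: 0.0089
finger_force: 59.4
```

```bash
python3 chk.py 24
```

```text
t 33.6 F [ 1.5  0.8 -0.5] M [ 0.43 -0.29 -0.01] q [ 0.01  0.53  1.66 -0.46  1.03  1.45] E [ 0.4825 -0.0862  0.1567] err [-0.02  0.05  0.01]
top long -60 103 [ 0.5212 -0.0699  0.1593] az 21.9 dz/dx 0.112 k med [ -2.2   0.9 -43.6]
side short z 0.125 9 mid x 0.4815 mean [ 0.4815 -0.0917  0.1327]
side short z 0.135 11 mid x 0.4811 mean [ 0.4808 -0.0918  0.1394]
 slopes dx/dz,dy/dz -0.098 -0.006 zmin 0.1307
side long -60 144 [ 0.5241 -0.0706  0.1594] az 21.2 dz/dx 0.151 k med [ -1.5   4.2 -50.4]
side long -122 66 [ 0.5731 -0.0496  0.156 ] az 24.7 dz/dx -0.05 k med [  0.2   4.  -97.8]
```

It's entering with no resistance, so the socket phase matches a screw at its stop. I'll go on to the bottom.

Emit:
drive_tool(
  motion=[
    [0,[0.015,-0.035,0.092],[0,0,0]],
    [0,[0.015,-0.035,0.092],[0,0,0]],
    [0,[0.015,-0.035,0.092],[0,0,0]],
    [0,[0.015,-0.035,0.092],[0,0,0]],
    [0,[0.015,-0.035,0.092],[0,0,0]],
    [0,[0.015,-0.035,0.092],[0,0,0]],
    [0,[0.015,-0.035,0.092],[0,0,0]],
    [0,[0,0,0],[0,0,0]],
  ],
)

```text
t: 34.7
tcp_pos: [0.543, -0.0782, 0.1045]
tool_rot: [0.189, 0.963, 0.187, -0.042]
force: [6.3, 4.2, 6.7]
opening: 0.0088
finger_force: 60.1
```

```bash
python3 chk.py 24
```

```text
t 34.7 F [6.3 4.2 6.7] M [ 0.25 -0.76  0.41] q [ 0.01  0.54  1.66 -0.46  1.01  1.46] E [ 0.4837 -0.0861  0.1501] err [ 0.02 -0.09 -0.06]
top long -60 102 [ 0.5218 -0.0698  0.1525] az 22.1 dz/dx -0.017 k med [ -2.3   0.7 -43.1]
side short z 0.125 15 mid x 0.4824 mean [ 0.4814 -0.0915  0.1301]
 slopes dx/dz,dy/dz 0.251 0.099 zmin 0.1263
side long -60 136 [ 0.5245 -0.0715  0.1533] az 19.8 dz/dx 0.084 k med [ -2.6   4.4 -48.7]
side long -122 60 [ 0.5746 -0.0501  0.1488] az 22.3 dz/dx -0.043 k med [  1.3   4.3 -98.6]
```

Emit:
drive_tool(
  motion=[
    [0,[0.07,-0.012,-0.016],[0,0,0]],
    [0,[0,0,0],[0,0,0]],
    [0,[0.015,-0.035,0.092],[0,0,0]],
    [0,[0.015,-0.035,0.092],[0,0,0]],
    [0,[0.008,-0.018,0.046],[0,0,0]],
    [0,[0,0,0],[0,0,0]],
    [0,[0,0,0],[0,0,0]],
    [0,[0,0,0],[0,0,0]],
  ],
)

```text
t: 35.8
tcp_pos: [0.5441, -0.0778, 0.1023]
tool_rot: [0.189, 0.963, 0.187, -0.042]
force: [7.6, 4.4, 10.1]
opening: 0.0088
finger_force: 59.2
```

```bash
python3 chk.py 24|grep -v short; cat > turn.py <<'E'
from h import *
import sys
d,n=float(sys.argv[1]),int(sys.argv[2]); C=np.array([.4828,-.0892,0])
s,p,Rm=pose(); D=R.from_rotvec([0,0,-d]); print(rows(p,Rm,C+D.apply(p-C),D*Rm,n))
E
python3 turn.py .25 4
```

```text
t 35.8 F [ 7.6  4.4 10.1] M [ 0.12 -0.75  0.44] q [ 0.01  0.54  1.66 -0.47  1.01  1.46] E [ 0.4847 -0.0857  0.1479] err [ 0.04 -0.13 -0.08]
top long -60 104 [ 0.5231 -0.0691  0.1518] az 21.0 dz/dx 0.025 k med [ -3.    0.7 -43.8]
 slopes dx/dz,dy/dz -0.131 0.288 zmin 0.1272
side long -60 144 [ 0.526  -0.0697  0.1519] az 19.8 dz/dx 0.114 k med [ -3.2   3.3 -50.8]
side long -122 61 [ 0.5759 -0.05    0.1455] az 22.5 dz/dx -0.118 k med [  1.9   5.1 -98.2]
(array([-0.078,  0.352,  0.146]), array([ 0.0094, -0.0218,  0.0578]))
```

The arm's far end dips while the elbow stays put, so the short arm is bottomed. Now a gentle clockwise check, up to about 0.25 rad.

Emit:
drive_tool(
  motion=[
    [0,[-0.015,0.035,-0.092],[0,0,0]],
    [0,[-0.078,0.352,0.146],[0.0094,-0.0218,0.0578]],
    [0,[-0.078,0.352,0.146],[0.0094,-0.0218,0.0578]],
    [0,[-0.078,0.352,0.146],[0.0094,-0.0218,0.0578]],
    [0,[-0.078,0.352,0.146],[0.0094,-0.0218,0.0578]],
    [0,[0,0,0],[0,0,0]],
    [0,[0,0,0],[0,0,0]],
    [0,[0,0,0],[0,0,0]],
  ],
)

```text
t: 36.9
tcp_pos: [0.5444, -0.0925, 0.103]
tool_rot: [0.182, 0.979, 0.066, -0.065]
force: [5.5, 12.1, 10.5]
opening: 0.0087
finger_force: 64.0
```

```bash
python3 chk.py 9.7|grep -v short; python3 turn.py -.2 4; python3 turn.py .06 1
```

```text
t 36.9 F [ 5.5 12.1 10.5] M [ 1.52 -0.28  0.53] q [-0.03  0.58  1.58 -0.42  1.13  1.62] E [ 0.485  -0.0855  0.1487] err [ 0.01 -0.09 -0.02]
top long -60 102 [ 0.5263 -0.08    0.1525] az 10.2 dz/dx 0.006 k med [ -3.7   1.7 -44.1]
 slopes dx/dz,dy/dz 0.02 0.017 zmin 0.1264
side long -60 136 [ 0.5267 -0.0827  0.1519] az 9.6 dz/dx 0.088 k med [ -3.1   5.1 -44.5]
side long -122 71 [ 0.5812 -0.0726  0.1464] az 10.2 dz/dx -0.076 k med [  1.9   3.9 -96.9]
(array([ 0.041, -0.284, -0.114]), array([-0.0076,  0.0174, -0.0463]))
(array([-0.069,  0.337,  0.138]), array([ 0.0091, -0.0209,  0.0555]))
```

Emit:
drive_tool(
  motion=[
    [0,[-0.045,0.225,0.092],[0.006,-0.014,0.037]],
    [0,[-0.045,0.225,0.092],[0.006,-0.014,0.037]],
    [0,[0,0,0],[0,0,0]],
    [0,[0,0,0],[0,0,0]],
    [0,[0,0,0],[0,0,0]],
    [0,[0,0,0],[0,0,0]],
    [0,[0,0,0],[0,0,0]],
    [0,[0,0,0],[0,0,0]],
  ],
)

```text
t: 38.0
tcp_pos: [0.5439, -0.097, 0.1029]
tool_rot: [0.179, 0.981, 0.027, -0.072]
force: [4.6, 15.9, 11.0]
opening: 0.0088
finger_force: 66.1
```

```bash
python3 chk.py 5.1|grep -v short; python3 turn.py -.2 4
```

```text
t 38.0 F [ 4.6 15.9 11. ] M [ 2.14 -0.27  0.47] q [-0.04  0.59  1.55 -0.4   1.16  1.67] E [ 0.4852 -0.0853  0.1486] err [ 0.04 -0.09  0.01]
 slopes dx/dz,dy/dz -0.034 -0.436 zmin 0.1261
top long -60 100 [ 0.5268 -0.0833  0.1519] az 6.1 dz/dx 0.001 k med [ -2.9   1.7 -43.7]
 slopes dx/dz,dy/dz 0.191 -0.27 zmin 0.1265
side long -60 132 [ 0.5267 -0.0865  0.1515] az 4.5 dz/dx 0.066 k med [ -2.3   5.6 -43.4]
side long -122 71 [ 0.5822 -0.0799  0.1462] az 5.9 dz/dx -0.065 k med [  2.1   3.2 -98.1]
(array([ 0.039, -0.284, -0.113]), array([-0.0076,  0.0174, -0.0463]))
```

Emit:
drive_tool(
  motion=[
    [0,[-0.045,0.225,0.092],[0.006,-0.014,0.037]],
    [0,[-0.012,0.056,0.023],[0.0015,-0.0035,0.009]],
    [0,[0,0,0],[0,0,0]],
    [0,[0,0,0],[0,0,0]],
    [0,[0,0,0],[0,0,0]],
    [0,[0,0,0],[0,0,0]],
    [0,[0,0,0],[0,0,0]],
    [0,[0,0,0],[0,0,0]],
  ],
)

```text
t: 39.1
tcp_pos: [0.5434, -0.0998, 0.1028]
tool_rot: [0.177, 0.981, 0.002, -0.077]
force: [6.5, 18.2, 11.3]
opening: 0.0086
finger_force: 67.5
```

```bash
python3 chk.py 2.2|grep -v short; python3 turn.py -.25 6
```

```text
t 39.1 F [ 6.5 18.2 11.3] M [ 2.54 -0.36  0.51] q [-0.05  0.59  1.54 -0.39  1.18  1.7 ] E [ 0.4854 -0.0852  0.1486] err [ 0.09 -0.08  0.03]
top long -60 101 [ 0.5266 -0.0855  0.1526] az 3.7 dz/dx 0.027 k med [ -3.3   1.7 -43.9]
 slopes dx/dz,dy/dz -0.318 0.075 zmin 0.1261
side long -60 129 [ 0.5261 -0.0886  0.152 ] az 3.4 dz/dx 0.108 k med [ -3.2   5.9 -42.2]
side long -122 75 [ 0.5825 -0.0841  0.146 ] az 4.5 dz/dx -0.055 k med [  2.4   3.4 -96.4]
(array([ 0.033, -0.236, -0.094]), array([-0.0063,  0.0145, -0.0386]))
```

The torque is about 1.2 N m and still rising with angle, so the screw is at its stop. I'll unwind to neutral before letting go.

Emit:
drive_tool(
  motion=[
    [0,[0.033,-0.236,-0.094],[-0.0063,0.0145,-0.0386]],
    [0,[0.033,-0.236,-0.094],[-0.0063,0.0145,-0.0386]],
    [0,[0.033,-0.236,-0.094],[-0.0063,0.0145,-0.0386]],
    [0,[0.033,-0.236,-0.094],[-0.0063,0.0145,-0.0386]],
    [0,[0.033,-0.236,-0.094],[-0.0063,0.0145,-0.0386]],
    [0,[0.033,-0.236,-0.094],[-0.0063,0.0145,-0.0386]],
    [0,[0,0,0],[0,0,0]],
    [0,[0,0,0],[0,0,0]],
  ],
)

```text
t: 40.2
tcp_pos: [0.5445, -0.0857, 0.1032]
tool_rot: [0.186, 0.973, 0.125, -0.054]
force: [6.1, 6.3, 9.5]
opening: 0.009
finger_force: 61.2
```

```bash
python3 chk.py 17|grep -v short
```

```text
t 40.2 F [6.1 6.3 9.5] M [ 0.57 -0.65  0.48] q [-0.01  0.56  1.62 -0.44  1.07  1.54] E [ 0.4847 -0.0858  0.1489] err [-0.37 -0.09 -0.07]
 slopes dx/dz,dy/dz 0.038 1.405 zmin 0.1262
top long -60 103 [ 0.525  -0.0748  0.1525] az 14.6 dz/dx 0.014 k med [ -3.6   0.8 -44. ]
 slopes dx/dz,dy/dz 0.007 0.085 zmin 0.1267
side long -60 134 [ 0.5264 -0.0773  0.1521] az 14.4 dz/dx 0.082 k med [ -2.7   4.7 -45.7]
side long -122 65 [ 0.5789 -0.0619  0.1463] az 17.6 dz/dx -0.128 k med [  2.4   4.4 -97. ]
```

Emit:
drive_tool(
  motion=[
    [0,[0.04,-0.28,-0.11],[-0.0075,0.017,-0.046]],
    [0,[0.046,0.018,-0.065],[0,0,0]],
    [0,[0.046,0.018,-0.065],[0,0,0]],
    [0,[0,0,0],[0,0,0]],
    [0,[0,0,0],[0,0,0]],
    [0,[0,0,0],[0,0,0]],
    [0,[0,0,0],[0,0,0]],
    [0,[0,0,0],[0,0,0]],
  ],
  force=30,
)

```text
t: 41.3
tcp_pos: [0.544, -0.0826, 0.1037]
tool_rot: [0.187, 0.97, 0.149, -0.051]
force: [3.5, 3.7, 4.9]
opening: 0.009
finger_force: 59.6
```

```bash
python3 chk.py 20|grep -v short
```

```text
t 41.3 F [3.5 3.7 4.9] M [ 0.28 -0.23  0.27] q [-0.    0.55  1.63 -0.45  1.05  1.51] E [ 0.4844 -0.0857  0.1496] err [-0.58  0.07 -0.03]
top long -60 100 [ 0.5239 -0.0724  0.1528] az 18.6 dz/dx 0.006 k med [ -3.6   0.5 -43.5]
 slopes dx/dz,dy/dz 0.283 -0.013 zmin 0.1265
side long -60 135 [ 0.5263 -0.075   0.153 ] az 15.4 dz/dx 0.107 k med [ -2.4   4.9 -47. ]
side long -122 64 [ 0.5768 -0.0574  0.1472] az 17.9 dz/dx -0.058 k med [  1.9   4.5 -96.3]
```

Nearly relaxed. I'll open in steps.

Emit:
drive_tool(
  motion=[
    [14,[0,0,0],[0,0,0]],
    [18,[0,0,0],[0,0,0]],
    [22,[0,0,0],[0,0,0]],
    [26,[0,0,0],[0,0,0]],
    [32,[0,0,0],[0,0,0]],
    [40,[0,0,0],[0,0,0]],
    [50,[0,0,0],[0,0,0]],
    [50,[0,0,0],[0,0,0]],
  ],
)

```text
t: 42.4
tcp_pos: [0.5437, -0.0826, 0.1035]
tool_rot: [0.187, 0.97, 0.149, -0.051]
force: [-0.2, -0.5, 0.1]
opening: 0.0426
finger_force: 0.0
```

```bash
python3 chk.py 20; python3 keyaz.py
```

```text
t 42.4 F [-0.2 -0.5  0.1] M [ 0.19 -0.01  0.04] q [-0.    0.55  1.63 -0.45  1.05  1.51] E [ 0.4841 -0.0856  0.1494] err [-0.59  0.1  -0.01]
top long -60 80 [ 0.5199 -0.0726  0.15  ] az 23.2 dz/dx -0.093 k med [ -0.6  -0.3 -38.8]
side short z 0.125 17 mid x 0.4835 mean [ 0.4828 -0.0918  0.1303]
 slopes dx/dz,dy/dz 0.509 -0.106 zmin 0.1264
side long -60 92 [ 0.5201 -0.0748  0.1492] az 23.6 dz/dx -0.083 k med [  0.1   2.4 -38. ]
side long -122 36 [ 0.5819 -0.0465  0.142 ] az 21.2 dz/dx -0.096 k med [   7.    -4.2 -104.7]
t 42.5 F [-0.3  0.3 -0.3] M [ 0.24 -0.03  0.03] 0.04291704444923724
top 84 10 az 55.1 xyz [ 0.5324 -0.0181  0.1779] zmax 0.1997
side 84 55 az 49.3 xyz [ 0.5397 -0.0234  0.1752] zmax 0.1984
side 92 42 az 65.2 xyz [ 0.5235 -0.0036  0.1846] zmax 0.1982
side 100 34 az 45.5 xyz [ 0.5516 -0.0199  0.1647] zmax 0.1999
side 108 17 az 23.0 xyz [ 0.5847 -0.0455  0.1421] zmax 0.1932
side 116 6 az 23.5 xyz [ 0.5912 -0.042   0.1409] zmax 0.142
```

The key stays seated at azimuth 23° with about 5° of sag. I'll retreat along the fingers.

Emit:
drive_tool(
  motion=[
    [55,[0,0,-0.8],[0,0,0]],
    [55,[0,0,-1],[0,0,0]],
    [55,[0,0,-1.5],[0,0,0]],
    [55,[0,0,-2],[0,0,0]],
    [55,[0,0,-2.5],[0,0,0]],
    [55,[0,0,-2.5],[0,0,0]],
    [55,[0,0,-2.5],[0,0,0]],
    [55,[0,0,0],[0,0,0]],
  ],
)

```text
t: 43.6
tcp_pos: [0.5504, -0.0333, 0.2241]
tool_rot: [0.187, 0.97, 0.149, -0.049]
force: [0.3, -0.8, 0.1]
opening: 0.0466
finger_force: 0.0
```

```bash
python3 keyaz.py; python3 - <<'E'
from h import *
im,d=shot('side'); P=cloud('side',d); C=A[:2]; r=P[...,:2]-C; rad=np.hypot(r[...,0],r[...,1]); m=(d>0)&(rad<.125)&(P[...,2]>.127)&(P[...,2]<.165)&(im.max(2)<110)
q=P[m]; l=np.array([np.cos(np.radians(23.5)),np.sin(np.radians(23.5))]); t=(q[:,:2]-C)@l*1000
for lo in range(-12,120,12):
    f=q[(t>=lo)&(t<lo+12)]
    if len(f): print(lo,len(f),f.mean(0).round(4),'zmax',f[:,2].max().round(4))
E
```

```text
t 43.6 F [ 0.3 -0.8  0.1] M [ 0.24 -0.05 -0.01] 0.04662167468376681
top 84 14 az 25.0 xyz [ 0.5619 -0.051   0.1454] zmax 0.1504
top 92 13 az 24.9 xyz [ 0.5704 -0.0485  0.1445] zmax 0.147
top 100 14 az 24.8 xyz [ 0.5773 -0.0459  0.1433] zmax 0.1455
top 108 8 az 26.2 xyz [ 0.582  -0.0411  0.1432] zmax 0.146
side 84 16 az 22.3 xyz [ 0.5632 -0.0562  0.1451] zmax 0.1488
side 92 16 az 23.3 xyz [ 0.5711 -0.0506  0.143 ] zmax 0.1451
side 100 15 az 23.6 xyz [ 0.5781 -0.0477  0.142 ] zmax 0.1464
side 108 18 az 23.0 xyz [ 0.5851 -0.0453  0.1416] zmax 0.1461
side 116 4 az 22.7 xyz [ 0.5916 -0.0439  0.1408] zmax 0.1443
-12 17 [ 0.4814 -0.0915  0.1371] zmax 0.1459
0 45 [ 0.488  -0.0894  0.1453] zmax 0.1548
12 26 [ 0.4999 -0.0843  0.151 ] zmax 0.1552
24 25 [ 0.5108 -0.079   0.1498] zmax 0.1544
36 26 [ 0.5224 -0.0742  0.1494] zmax 0.1544
48 20 [ 0.5333 -0.069   0.1474] zmax 0.1548
60 24 [ 0.5435 -0.0641  0.1467] zmax 0.1505
72 21 [ 0.5547 -0.0588  0.1447] zmax 0.1503
84 21 [ 0.5653 -0.0541  0.1441] zmax 0.1482
96 22 [ 0.5766 -0.0489  0.1426] zmax 0.1459
108 17 [ 0.5872 -0.0446  0.1418] zmax 0.1459
```

```bash
python3 -c "
from h import *
print(order.hand_in())"
```

```text
the job is handed in; nothing more can be done
None
```

I flipped the key, turned the screw clockwise to its stop, and handed the job in at about 44 s with the short arm seated and the hand clear. On the first tightening I drove the key past the stop; it fell out of the socket onto the chassis edge when I let go, so I picked it up, reseated it and confirmed the stop at about 1.2 N m before releasing.

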